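Set the packing rack in reverse order for the hatch

TASK

The packing rack gets turned end for end as it goes through the hatch, so move the four steel pieces from the white feet of the draining rack to the four round pads of the packing rack in reverse order: the piece at the left end of the one row goes to the right end of the other, the next one to the next pad, and so on. Stand each piece upright in the middle of its pad, let go of it, and leave the speculum, the clamp and the vented lid where they lie.

Things in the scene. Friction and masses are not known exactly. Their poses are not given: they have to be found in the camera images.
- cup_mid (a point): The medicine cup: open-topped plain steel beaker, 45 mm across at the foot, 48 mm at the rim, 46 mm high, wall 2 mm. The point lies on its upright axis, half-way up (23 mm above its underside); z points up out of it. Loose; starts upright on one of the white feet of the draining rack.
- canister_mid (a point): The pin canister: slim closed steel cylinder 36 mm across with a slightly wider conical lid (39 mm across, 50 to 62 mm above its foot) and a 10 mm knob; the tallest piece, 72 mm high. The point lies on its upright axis, half-way up (36 mm above its underside); z points up out of it. Loose; starts upright on one of the white feet of the draining rack.
- spool_mid (a point): The wire spool: steel bobbin, two flanges 46 mm across and 10 mm thick (at the foot and at the top) with a narrower wound waist 34 mm across between, 48 mm high. The point lies on its upright axis, half-way up (24 mm above its underside); z points up out of it. Loose; starts upright on one of the white feet of the draining rack.
- burblock_mid (a point): The bur block: square steel block 42 x 42 mm, 34 mm high, with nine small burs standing up from its top in three rows of three; 48 mm high in all. Its x and y axes are square to its side faces; grip it across two opposite faces. The point lies on its upright axis, half-way up (24 mm above its underside); z points up out of it. Loose; starts upright on one of the white feet of the draining rack.
- foot_cup: White plastic foot on which the medicine cup starts: fixed disc 60 mm across, 6 mm high, origin at the centre of its underside, top 14 mm above the counter. The four feet are alike and stand in a row on the draining rack, 85 mm apart. It stays put and so marks where the piece stood.
- foot_canister: White plastic foot on which the pin canister starts: fixed disc 60 mm across, 6 mm high, origin at the centre of its underside, top 14 mm above the counter. The four feet are alike and stand in a row on the draining rack, 85 mm apart. It stays put and so marks where the piece stood.
- foot_spool: White plastic foot on which the wire spool starts: fixed disc 60 mm across, 6 mm high, origin at the centre of its underside, top 14 mm above the counter. The four feet are alike and stand in a row on the draining rack, 85 mm apart. It stays put and so marks where the piece stood.
- foot_burblock: White plastic foot on which the bur block starts: fixed disc 60 mm across, 6 mm high, origin at the centre of its underside, top 14 mm above the counter. The four feet are alike and stand in a row on the draining rack, 85 mm apart. It stays put and so marks where the piece stood.
- drain_rack: The draining rack: fixed dark steel plate 92 (x) by 352 mm (y), 8 mm thick, with the four white feet on it at x = 0, y = -127.5, -42.5, 42.5 and 127.5 mm, in an order that differs each time. Origin: centre of underside, on the counter; y along the row, roughly to the robot's left.
- packing_rack: Target: fixed bright steel plate 92 (x) by 352 mm (y), four raised round pads 60 mm across at x = 0, y = -127.5, -42.5, 42.5, 127.5 mm, pad tops 10 mm above the counter. Dividers 4 mm thick between pads, tops at 18 mm; end walls at y = +-174 mm, tops at 24 mm; long sides open. Origin: centre of underside, on the counter; y roughly to the robot's left. Nearer or farther than the draining rack.
- speculum: Bystander: chrome nasal speculum lying flat, about 155 mm long, to the left of the work. Leave it alone.
- clamp: Bystander: polished steel ring-handled clamp lying flat, about 150 mm long, to the left of the work. Leave it alone.
- vent_lid: Bystander: steel lid 190 x 130 mm with a flap vent, about 40 mm high with its handle, lying to the right of the work. Leave it alone.
There are look-alikes about, which are no part of the job. Leave any brown, pink or purple look-alike of the part that bears cup_mid alone.

How it is judged:
At the end, for the whole second after the job is handed in: Each piece stands upright (within 0.12 rad) on its pad of the packing rack, at rest, within 14 mm of the pad's centre along and across the rack, in the reverse of the order in which the row stood on the draining rack: leftmost (+y) piece on the rightmost (-y) pad, and so on (((y of cup_mid in the frame of packing_rack between -0.1415 and -0.1135 m and y of foot_cup in the frame of drain_rack between 0.1075 and 0.1475 m) or (y of cup_mid in the frame of packing_rack between -0.0565 and -0.0285 m and y of foot_cup in the frame of drain_rack between 0.0225 and 0.0625 m) or (y of cup_mid in the frame of packing_rack between 0.0285 and 0.0565 m and y of foot_cup in the frame of drain_rack between -0.0625 and -0.0225 m) or (y of cup_mid in the frame of packing_rack between 0.1135 and 0.1415 m and y of foot_cup in the frame of drain_rack between -0.1475 and -0.1075 m)) and x of cup_mid in the frame of packing_rack between -0.014 and 0.014 m and z of cup_mid in the frame of packing_rack between 0.028 and 0.038 m and angle between each of cup_mid, canister_mid, spool_mid, burblock_mid's own z axis and vertical below 0.12 rad and linear speed of each of cup, canister, spool, burblock below 0.02 m/s and ((y of canister_mid in the frame of packing_rack between -0.1415 and -0.1135 m and y of foot_canister in the frame of drain_rack between 0.1075 and 0.1475 m) or (y of canister_mid in the frame of packing_rack between -0.0565 and -0.0285 m and y of foot_canister in the frame of drain_rack between 0.0225 and 0.0625 m) or (y of canister_mid in the frame of packing_rack between 0.0285 and 0.0565 m and y of foot_canister in the frame of drain_rack between -0.0625 and -0.0225 m) or (y of canister_mid in the frame of packing_rack between 0.1135 and 0.1415 m and y of foot_canister in the frame of drain_rack between -0.1475 and -0.1075 m)) and x of canister_mid in the frame of packing_rack between -0.014 and 0.014 m and z of canister_mid in the frame of packing_rack between 0.041 and 0.051 m and ((y of spool_mid in the frame of packing_rack between -0.1415 and -0.1135 m and y of foot_spool in the frame of drain_rack between 0.1075 and 0.1475 m) or (y of spool_mid in the frame of packing_rack between -0.0565 and -0.0285 m and y of foot_spool in the frame of drain_rack between 0.0225 and 0.0625 m) or (y of spool_mid in the frame of packing_rack between 0.0285 and 0.0565 m and y of foot_spool in the frame of drain_rack between -0.0625 and -0.0225 m) or (y of spool_mid in the frame of packing_rack between 0.1135 and 0.1415 m and y of foot_spool in the frame of drain_rack between -0.1475 and -0.1075 m)) and x of spool_mid in the frame of packing_rack between -0.014 and 0.014 m and z of spool_mid in the frame of packing_rack between 0.029 and 0.039 m and ((y of burblock_mid in the frame of packing_rack between -0.1415 and -0.1135 m and y of foot_burblock in the frame of drain_rack between 0.1075 and 0.1475 m) or (y of burblock_mid in the frame of packing_rack between -0.0565 and -0.0285 m and y of foot_burblock in the frame of drain_rack between 0.0225 and 0.0625 m) or (y of burblock_mid in the frame of packing_rack between 0.0285 and 0.0565 m and y of foot_burblock in the frame of drain_rack between -0.0625 and -0.0225 m) or (y of burblock_mid in the frame of packing_rack between 0.1135 and 0.1415 m and y of foot_burblock in the frame of drain_rack between -0.1475 and -0.1075 m)) and x of burblock_mid in the frame of packing_rack between -0.014 and 0.014 m and z of burblock_mid in the frame of packing_rack between 0.029 and 0.039 m); the robot touches nothing.
It fails at once if the speculum is shifted by more than 25 mm (distance of speculum from where it was at the start of the episode above 0.025 m).
It fails at once if the clamp is shifted by more than 25 mm (distance of clamp from where it was at the start of the episode above 0.025 m).
It fails at once if the lid is shifted by more than 25 mm (distance of vent_lid from where it was at the start of the episode above 0.025 m).
It also fails if it takes over 96 s, if anything falls off the work surface, if the arm or the gripper's body presses on something with over 40 N, if the wrist force passes 120 N, or if a joint passes its speed limit or range.

ROBOT

A 6-joint arm with a two-finger parallel gripper is mounted at the origin on the work surface. World frame = base frame: x ahead of the robot, y to its left, z up, the work surface at z = 0. Lengths are in m, angles in rad, forces in N, time in s.
With the tool pointing down it reaches from about 0.425 to 0.95 m from the base axis. Payload 14.7 kg.
Tool frame: the origin (TCP) lies between the finger pads; the fingertips stand 19 mm ahead of it and the grasp point (between the pads) is the TCP; z points along the fingers, x is the direction in which the jaws open and shut, and the axes are right-handed (so a half turn about z gives the same grasp; the last joint's range is limited). The gripper opens to 85 mm and grips with 20 to 120 N. Pads are 22 mm wide; open, the fingers measure 114 mm over their backs; the gripper's body (76 mm by 85 mm) begins 54 mm behind the grasp point. The pads swing forward as they close: fully open they stand 13 mm farther back than shut.
Start: joints at [1.189, 0.48, 1.596, -0, 1.065, -0.047], TCP at [0.214, 0.614, 0.23] pointing down, gripper open.
Joint ranges: [-2.75, 2.75], [-0.82, 2.05], [0.23, 2.67], [-1.56, 4.7], [0.09, 2.69], [-2.92, 2.92]. Speed limits (rad/s): [1.89, 1.89, 2.39, 3.01, 3.01, 3.01].

INTERFACE

Orientations are given as a unit quaternion [w, x, y, z].
In Python, from rig import observe, get_image, camera_info, close_job gives the robot as it stands.
- The arm moves only by the shell command python3 -m creep 'ROWS' [FORCE]. ROWS is text: rows parted by semicolons, each of 7 numbers parted by spaces: the shift along the tool's x, y, z normalised to -1 to 1, where 1 is 0.03 m, then the turn, a rotation vector about the tool's x, y, z normalised to -1 to 1, where 1 is pi rad, then the finger opening in mm, from 0 to 85.4. A call has exactly 5 rows; each row shifts and turns the commanded pose from where the row before left it, along the tool's axes as they then stand; what a row does not reach is not made up. A row lasts 1/12 s, in which the tool goes at most 41.7 mm and 7.16 degrees, less where a joint would pass 70% of its speed; a pose out of reach is approached as far as the arm can. A call with a number of a shift or a turn outside -1 to 1 is refused whole. A call with a gripper value outside its range is refused whole. The fingers move at their own pace and stop on an object; FORCE is the grip in N (left out, the last holds). Time passes only in rows, so rows that do not move let the fingers close, or fill a call up. It gives the time, the measured TCP pose, the force and the opening at its end, in the units of the state.
- observe(): the state, without advancing time (a new reading comes with each control period).
- get_image(name): name is "side" or "top"; returns the picture (420x560x3 uint8, blue, green, red); there is no depth.
- camera_info(name): a dict with "camera_matrix" (3x3 intrinsics, pixels), "rvec" (rotation vector, rad) and "tvec" (3), from world to camera coordinates, as OpenCV has them. Camera axes: x right, y down, z forward; pixel columns grow to the right and rows downward; lengths in m; the calibration is good to about 2 mm. A picture is of the moment at which its call begins. camera_info takes no time and is no camera call.
- close_job(): hands the job in, once; it reports no verdict.
The state is a dict: "clock": time; "joint_pos": joint angles; "dq": joint speeds; "joint_efforts": joint torques, N m; "ee_pos": TCP position; "tool_rot": TCP orientation; "force": force on the tool from outside, world axes, zero at the start; "ft_torque": the same for the moment, N m; "grip_width": opening from 0.0 (shut) to 1.0 (fully open).
Only numpy, scipy, OpenCV 4.12 (cv2) and the standard library are available. Lean on these libraries where they do the work, as an engineer would, in place of code of your own. Each camera call takes 0.05 s, during which the arm holds its last target.

## Working session

There is one attempt and no reset: what is moved stays moved. The work goes in short steps, Python scripts to look and compute and a shell command to move; the robot and the scene stay as the last step left them, time stands still between calls to the robot, and variables do not carry over. Pictures are saved under pics/ and viewed, and the job is handed in when it is done.

```bash
mkdir -p pics; ls; python3 - <<'E'
from rig import *
import cv2
print(observe())
for n in("top","side"):
    cv2.imwrite(f"pics/{n}0.png",get_image(n)); print(n,camera_info(n))
E
```

```text
pics
{'clock': 0.0, 'joint_pos': array([ 1.18938189e+00,  4.80850235e-01,  1.59689405e+00, -4.77830203e-06,
        1.06507036e+00, -4.66018318e-02]), 'dq': array([ 1.30593408e-03, -2.97804062e-04,  1.31251912e-03,  1.78901484e-03,
        3.60510814e-05,  6.67694872e-04]), 'joint_efforts': array([ 2.40532703e-03, -9.50636458e+01, -4.30200899e+01, -1.96636638e-04,
        1.19102190e-02, -9.68837981e-05]), 'ee_pos': array([0.21341173, 0.61352383, 0.22935292]), 'tool_rot': array([ 3.32184078e-04,  8.15042790e-01,  5.79400446e-01, -5.12807617e-04]), 'force': array([ 0.0592242 ,  0.0619914 , -0.26627721]), 'ft_torque': array([0.01788657, 0.02740285, 0.03743726]), 'grip_width': 0.9992197780274854}
top {'camera_matrix': array([[532.21074641,   0.        , 276.24289388],
       [  0.        , 532.21074641, 213.65252466],
       [  0.        ,   0.        ,   1.        ]]), 'rvec': array([ 2.17620368, -2.19918744,  0.05011671]), 'tvec': array([-1.02894370e-03,  5.92908247e-01,  1.19924232e+00])}
side {'camera_matrix': array([[516.76957315,   0.        , 283.05049153],
       [  0.        , 516.76957315, 214.0754786 ],
       [  0.        ,   0.        ,   1.        ]]), 'rvec': array([ 2.09848372, -0.52170453,  0.2922677 ]), 'tvec': array([-0.53580241,  0.20844781,  1.15928897])}
```

View pics/top0.png

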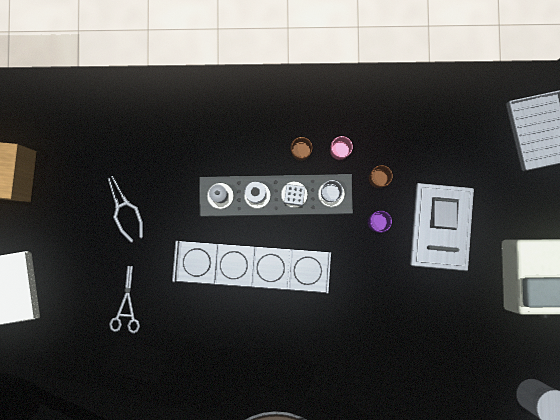

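View pics/side0.png

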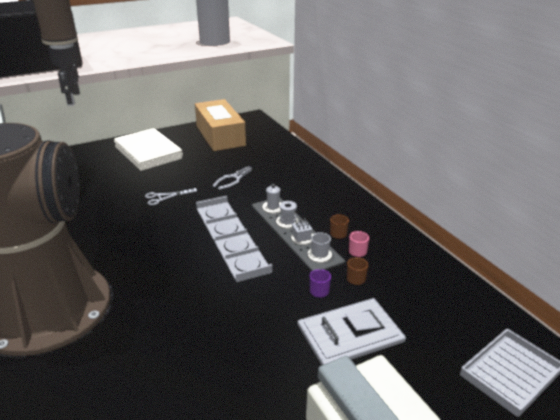

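The top view shows the row left to right: canister (220,195), spool (257,194), bur block (294,194), cup (331,192). The pads are at about (197,262), (234,265), (271,268) and (310,270). The speculum and clamp are on the left, the lid is on the right, and the brown, pink and purple look-alikes stand around the cup. Next I'll measure.

```bash
cat > h.py <<'E'
import numpy as np,cv2
from rig import *
def ray(n,uv):
    c=camera_info(n);K=np.array(c['camera_matrix']);R,_=cv2.Rodrigues(np.array(c['rvec']));t=np.array(c['tvec']).reshape(3)
    p=np.linalg.inv(K)@np.array([uv[0],uv[1],1.]);return -R.T@t,R.T@p
def onz(n,uv,z):
    o,d=ray(n,uv);return o+d*(z-o[2])/d[2]
def proj(n,P):
    c=camera_info(n);return cv2.projectPoints(np.array(P,float).reshape(-1,1,3),np.array(c['rvec']),np.array(c['tvec']),np.array(c['camera_matrix']),None)[0].reshape(-1,2)
E
python3 - <<'E'
from h import *
im=cv2.imread("pics/top0.png")
cv2.imwrite("pics/z1.png",cv2.resize(im[165:300,165:365],None,fx=4,fy=4,interpolation=cv2.INTER_CUBIC))
s=cv2.imread("pics/side0.png")
cv2.imwrite("pics/z2.png",cv2.resize(s[175:300,185:385],None,fx=4,fy=4,interpolation=cv2.INTER_CUBIC))
E
```

```text
(no output)
```

View pics/z1.png

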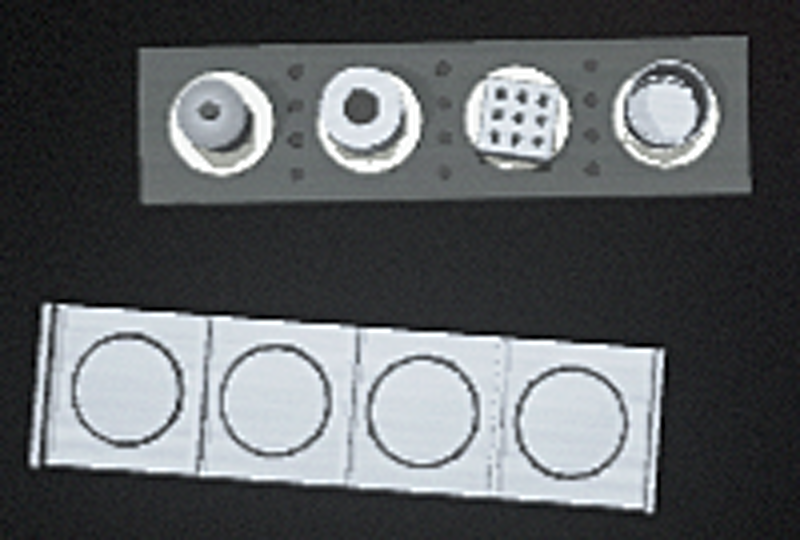

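View pics/z2.png

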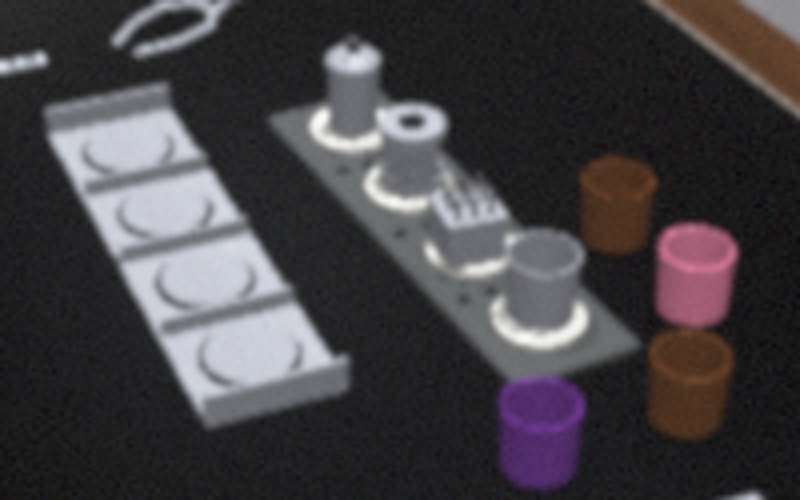

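```bash
python3 - <<'E'
from h import *
f=lambda x,y:(x/4+165-.375,y/4+165-.375)
def o(name,xy,z): print(name,np.round(onz("top",f(*xy),z),4))
pads=[onz("top",f(*p),.010) for p in [(128,390),(275,400),(423,411),(571,422)]]
for p in pads: print("pad",np.round(p,4))
pads=np.array(pads);d=np.diff(pads,axis=0);print(np.linalg.norm(d[:,:2],axis=1),"rack yaw(deg) of +y vs world y:",np.degrees(np.arctan2(*( (pads[0]-pads[3])[:2]))))
feet=[onz("top",f(*p),.014) for p in [(221,121),(370,119),(518,117),(666,116)]]
for p in feet: print("foot",np.round(p,4))
feet=np.array(feet);print(np.linalg.norm(np.diff(feet,axis=0)[:,:2],axis=1),np.degrees(np.arctan2(*((feet[0]-feet[3])[:2]))))
o("can",(209,109),.086);o("spool",(361,105),.062);o("block grid burs",(519,114),.062);o("block top",(519,117),.048);o("cup",(667,103),.060)
# side check
for n,p,z in [("can knob",(353,43),.086),("spool",(413,120),.062),("cup rim",(544,254),.06)]:
    print(n,np.round(onz("side",(p[0]/4+185-.375,p[1]/4+175-.375),z),4))
# refine with contours: purple etc.
im=cv2.imread("pics/top0.png");hsv=cv2.cvtColor(im,cv2.COLOR_BGR2HSV)
m=((hsv[...,1]>90)&(hsv[...,2]>50)).astype(np.uint8);m[:120]=0;m[:,:260]=0;m[260:]=0;m[:,420:]=0
for c in cv2.findContours(m,0,2)[0]:
    if cv2.contourArea(c)>60:
        (x,y),r=cv2.minEnclosingCircle(c);print("cup-like",np.round(onz("top",(x,y),.046),3),r)
# block corners
g=cv2.cvtColor(im,6)
# lid extents
for q in [(418,183),(473,187),(468,270),(412,264),(125,290),(125,332),(111,178),(140,240)]:print(q,np.round(onz("top",q,.01),3))
E
```

```text
pad [0.4841 0.1762 0.01  ]
pad [0.4776 0.092  0.01  ]
pad [0.4705 0.0075 0.01  ]
pad [ 0.4634 -0.0769  0.01  ]
[0.08442261 0.08486265 0.08468655] rack yaw(deg) of +y vs world y: 4.670890678642286
foot [0.6376 0.1218 0.014 ]
foot [0.6378 0.0362 0.014 ]
foot [ 0.638  -0.0487  0.014 ]
foot [ 0.6376 -0.1335  0.014 ]
[0.08560288 0.08490869 0.08478103] -0.003924850970512834
can [0.6375 0.1199 0.086 ]
spool [0.6411 0.0389 0.062 ]
block grid burs [ 0.6352 -0.0481  0.062 ]
block top [ 0.6348 -0.0485  0.048 ]
cup [ 0.6405 -0.1299  0.06  ]
can knob [0.6369 0.1166 0.086 ]
spool [0.6441 0.0411 0.062 ]
cup rim [ 0.6427 -0.1317  0.06  ]
cup-like [ 0.572 -0.237  0.046] 12.175895690917969
cup-like [ 0.673 -0.241  0.046] 11.617780685424805
cup-like [ 0.738 -0.065  0.046] 11.51266098022461
cup-like [ 0.739 -0.154  0.046] 12.099030494689941
(418, 183) [ 0.66  -0.334  0.01 ]
(473, 187) [ 0.65  -0.459  0.01 ]
(468, 270) [ 0.46  -0.442  0.01 ]
(412, 264) [ 0.475 -0.315  0.01 ]
(125, 290) [0.422 0.34  0.01 ]
(125, 332) [0.327 0.34  0.01 ]
(111, 178) [0.68  0.374 0.01 ]
(140, 240) [0.536 0.306 0.01 ]
```

Measurements hold up: foot and pad spacing both come out at 85 mm, and the two views agree to about 3 mm. I'll turn the tool first so that the jaws open along world x.

```bash
cat >> h.py <<'E'
from scipy.spatial.transform import Rotation as Ro
def st():
    s=observe();q=np.array(s['tool_rot']);R=Ro.from_quat(q[[1,2,3,0]]);return s,R
def to(x,y,z,yaw):
    s,R=st();T=Ro.from_euler('z',yaw,degrees=True)*Ro.from_quat([1,0,0,0])
    rv=(R.inv()*T).as_rotvec()/np.pi
    d=np.array([x,y,z])-s['ee_pos']
    print("t",round(s['clock'],2),"pos",np.round(s['ee_pos'],4),"F",np.round(s['force'],1),"w",round(s['grip_width']*85.4,1))
    print("units tool now",np.round(R.inv().apply(d)/.03,3)," after turn",np.round(T.inv().apply(d)/.03,3)," turn",np.round(rv,4))
E
python3 -m creep '0 0 0 0 0 0.039 70;0 0 0 0 0 0.039 70;0 0 0 0 0 0.039 70;0 0 0 0 0 0.039 70;0 0 0 0 0 0.039 70' 50
python3 -m creep '0 0 0 0 0 0.039 70;0 0 0 0 0 0.039 70;0 0 0 0 0 0.039 70;0 0 0 0 0 0.039 70;0 0 0 0 0 0.039 70'
python3 -c "
from h import *
to(.637,.1185,.15,0)
im=cv2.imread('pics/top0.png')
f=lambda x,y:(x/4+165-.375,y/4+165-.375)
P=[onz('top',f(*p),.062)[:2] for p in [(500,92),(542,99),(494,136),(537,141)]]
for a,b in((0,1),(2,3)):
  d=P[b]-P[a];print('row dir yaw from -y',np.degrees(np.arctan2(d[0],-d[1])))
"
```

```text
clock: 0.52
ee_pos: [0.2135, 0.6137, 0.2296]
tool_rot: [0.0, 0.953, 0.304, -0.0]
force: [0.1, -0.4, -0.4]
grip_width: 0.82
clock: 0.93
ee_pos: [0.2134, 0.6137, 0.2296]
tool_rot: [0.0, 1.0, 0.002, -0.0]
force: [0.6, 0.3, -0.1]
grip_width: 0.82
t 0.93 pos [0.2134 0.6137 0.2296] F [ 0.6  0.3 -0.1] w 70.0
units tool now [14.04  16.572  2.661]  after turn [14.118 16.506  2.654]  turn [0.0002 0.0001 0.0015]
row dir yaw from -y -10.155082766274253
row dir yaw from -y -7.2918923788682415
```

```bash

python3 -m creep '0.83 0.97 0.15 0 0 0 70;0.83 0.97 0.15 0 0 0 70;0.83 0.97 0.15 0 0 0 70;0.83 0.97 0.15 0 0 0 70;0.83 0.97 0.15 0 0 0 70'
python3 -m creep '0.83 0.97 0.15 0 0 0 70;0.83 0.97 0.15 0 0 0 70;0.83 0.97 0.15 0 0 0 70;0.83 0.97 0.15 0 0 0 70;0.83 0.97 0.15 0 0 0 70'
python3 -m creep '0.83 0.97 0.15 0 0 0 70;0.83 0.97 0.15 0 0 0 70;0.83 0.97 0.15 0 0 0 70;0.83 0.97 0.15 0 0 0 70;0.83 0.97 0.15 0 0 0 70'
python3 -c "
from h import *
to(.637,.1185,.15,0)"
```

```text
clock: 1.35
ee_pos: [0.3402, 0.4682, 0.2071]
tool_rot: [0.0, 1.0, 0.006, -0.0]
force: [0.0, 0.6, -0.4]
grip_width: 0.819
clock: 1.77
ee_pos: [0.4665, 0.3239, 0.1847]
tool_rot: [0.0, 1.0, 0.005, -0.0]
force: [1.0, -0.1, 0.4]
grip_width: 0.82
clock: 2.18
ee_pos: [0.5926, 0.1797, 0.162]
tool_rot: [0.0, 1.0, 0.005, -0.0]
force: [0.5, 1.0, 0.4]
grip_width: 0.818
t 2.18 pos [0.5926 0.1797 0.162 ] F [0.5 1.  0.4] w 69.8
units tool now [1.459 2.055 0.401]  after turn [1.481 2.04  0.401]  turn [0.     0.0001 0.0034]
```

```bash

python3 -m creep '0.5 0.7 0 0 0 0.0034 62;0.5 0.67 0 0 0 0 62;0.48 0.67 0 0 0 0 62;0 0 0.4 0 0 0 62;0 0 0.4 0 0 0 62'
python3 -c "
from h import *
to(.637,.1185,.042,0)
cv2.imwrite('pics/a.png',np.hstack([cv2.resize(get_image('top')[150:290,170:360],None,fx=2,fy=2),cv2.resize(get_image('side')[130:270,200:390],None,fx=2,fy=2)]))"
```

```text
clock: 2.6
ee_pos: [0.6372, 0.1193, 0.138]
tool_rot: [-0.0, 1.0, -0.001, 0.0]
force: [-1.0, -0.1, -0.5]
grip_width: 0.724
t 2.6 pos [0.6372 0.1193 0.138 ] F [-1.  -0.1 -0.5] w 61.8
units tool now [-0.008  0.027  3.202]  after turn [-0.006  0.027  3.202]  turn [-0.     -0.0003 -0.0006]
```

View pics/a.png

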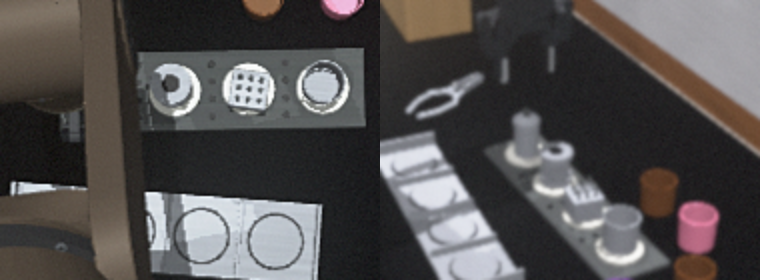

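The side view shows the open fingers straddling the column above the canister at about (527,65). The arm hides that spot in the top view. Descending and closing.

```bash

python3 -m creep '0 0 0.7 0 0 0 62;0 0 0.7 0 0 0 62;0 0 0.7 0 0 0 62;0 0 0.6 0 0 0 62;0 0 0.5 0 0 0 62'
python3 -m creep '0 0 0 0 0 0 20;0 0 0 0 0 0 20;0 0 0 0 0 0 20;0 0 0 0 0 0 20;0 0 0 0 0 0 20' 50
python3 -c "
from h import *
to(.637,.1185,.15,0)
cv2.imwrite('pics/b.png',cv2.resize(get_image('side')[130:270,200:390],None,fx=3,fy=3))"
```

```text
clock: 3.12
ee_pos: [0.6351, 0.1215, 0.0411]
tool_rot: [0.0, 1.0, 0.001, -0.001]
force: [-0.4, -0.5, 0.4]
grip_width: 0.728
clock: 3.53
ee_pos: [0.6368, 0.1207, 0.0436]
tool_rot: [-0.0, 1.0, 0.0, 0.001]
force: [-0.7, 0.1, -2.2]
grip_width: 0.429
t 3.53 pos [0.6368 0.1207 0.0436] F [-0.7  0.1 -2.2] w 36.6
units tool now [ 0.01   0.073 -3.547]  after turn [ 0.005  0.074 -3.547]  turn [-0.0001 -0.0004  0.0001]
```

View pics/b.png

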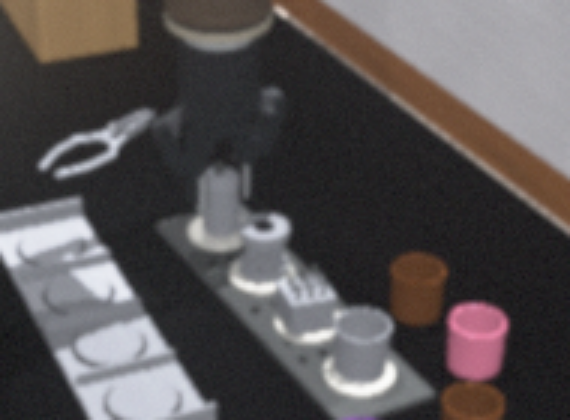

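Grip width reads 36.6 mm, which matches the canister's 36 mm, with the jaws on its body. Lifting and carrying to the rightmost pad.

```bash

python3 -m creep '0 0 -0.4 0 0 0 20;0 0 -0.8 0 0 0 20;0 0 -0.9 0 0 0 20;-0.4 0.4 -0.5 0 0 0 20;-0.6 0.7 0 0 0 0 20'
python3 -m creep '-0.7 0.8 0 0 0 0 20;-0.7 0.8 0 0 0 0 20;-0.7 0.8 0 0 0 0 20;-0.7 0.8 0 0 0 0 20;-0.7 0.8 0 0 0 0 20'
python3 -c "
from h import *
to(.4634,-.0755,.0406,0)"
```

```text
clock: 4.0
ee_pos: [0.6097, 0.0887, 0.1253]
tool_rot: [-0.001, 1.0, 0.001, 0.004]
force: [0.4, -0.7, -1.0]
grip_width: 0.43
clock: 4.42
ee_pos: [0.5005, -0.0335, 0.1217]
tool_rot: [0.0, 1.0, 0.0, 0.001]
force: [0.3, -0.1, -2.3]
grip_width: 0.431
t 4.42 pos [ 0.5005 -0.0335  0.1217] F [ 0.3 -0.1 -2.3] w 36.8
units tool now [-1.242  1.399  2.701]  after turn [-1.238  1.4    2.702]  turn [ 0.0001 -0.0004  0.0001]
```

```bash

python3 -m creep '-0.6 0.7 0 0 0 0 20;-0.4 0.5 0 0 0 0 20;-0.2 0.2 0.3 0 0 0 20;0 0 0.5 0 0 0 20;0 0 0.5 0 0 0 20'
python3 -m creep '0 0 0.5 0 0 0 20;0 0 0.3 0 0 0 20;0 0 0.2 0 0 0 20;0 0 0 0 0 0 20;0 0 0 0 0 0 20'
python3 -c "
from h import *
to(.4634,-.0755,.0406,0)
cv2.imwrite('pics/c.png',np.hstack([cv2.resize(get_image('top')[150:290,170:360],None,fx=2,fy=2),cv2.resize(get_image('side')[160:300,170:360],None,fx=2,fy=2)]))"
```

```text
clock: 4.83
ee_pos: [0.4659, -0.0755, 0.0826]
tool_rot: [0.0, 1.0, -0.001, 0.001]
force: [0.5, 0.1, -2.8]
grip_width: 0.43
clock: 5.25
ee_pos: [0.4656, -0.0746, 0.0519]
tool_rot: [0.0, 1.0, 0.0, 0.0]
force: [-0.7, -0.9, -1.7]
grip_width: 0.43
t 5.25 pos [ 0.4656 -0.0746  0.0519] F [-0.7 -0.9 -1.7] w 36.8
units tool now [-0.073  0.031  0.375]  after turn [-0.073  0.031  0.375]  turn [ 0.     -0.      0.0001]
```

View pics/c.png

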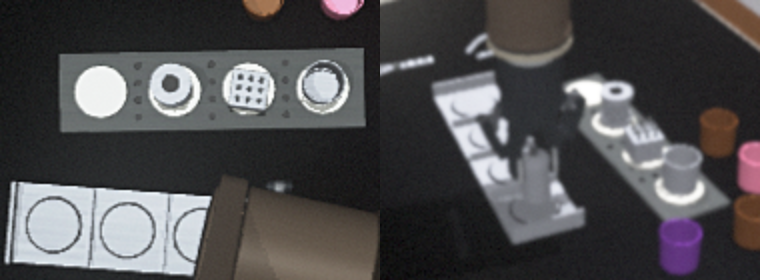

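The side view shows the canister upright above the rightmost pad (535,190), and the top view shows its foot bare. Lowering the last bit and releasing.

```bash

python3 -m creep '-0.08 0 0.15 0 0 0 20;0 0.02 0.12 0 0 0 20;0 0 0.1 0 0 0 20;0 0 0.0 0 0 0 20;0 0 0 0 0 0 20'
python3 -c "
from h import *
to(.4634,-.0755,.0406,0)"

```

```text
clock: 5.77
ee_pos: [0.4628, -0.0752, 0.0402]
tool_rot: [-0.0, 1.0, 0.0, -0.0]
force: [-0.2, -0.5, -1.2]
grip_width: 0.431
t 5.77 pos [ 0.4628 -0.0752  0.0402] F [-0.2 -0.5 -1.2] w 36.8
units tool now [ 0.02   0.011 -0.014]  after turn [ 0.02   0.011 -0.014]  turn [-0.      0.0002  0.    ]
```

```bash

python3 -m creep '0 0 0.04 0 0 0 20;0 0 0 0 0 0 20;0 0 0.0 0 0 0 20;0 0 0 0 0 0 36;0 0 0 0 0 0 40'
python3 -m creep '0 0 0 0 0 0 45;0 0 0 0 0 0 50;0 0 0 0 0 0 56;0 0 0 0 0 0 62;0 0 0 0 0 0 62'
python3 -m creep '0 0 -0.5 0 0 0 66;0 0 -0.9 0 0 0 66;0 0 -0.9 0 0 0 66;0 0 -0.9 0 0 0 66;0.6 -0.5 -0.2 0 0 0 66'
python3 -c "
from h import *
to(.642,.0395,.15,0)"

```

```text
clock: 6.18
ee_pos: [0.4631, -0.0752, 0.0393]
tool_rot: [0.0, 1.0, 0.0, 0.0]
force: [0.4, 0.1, -0.7]
grip_width: 0.47
clock: 6.6
ee_pos: [0.463, -0.0752, 0.0392]
tool_rot: [0.0, 1.0, 0.0, 0.0]
force: [-0.2, -0.1, -0.3]
grip_width: 0.724
clock: 7.02
ee_pos: [0.4801, -0.0615, 0.1446]
tool_rot: [0.0, 1.0, -0.001, 0.001]
force: [2.9, -0.9, 0.2]
grip_width: 0.775
t 7.02 pos [ 0.4801 -0.0615  0.1446] F [ 2.9 -0.9  0.2] w 66.2
units tool now [ 5.391 -3.372 -0.175]  after turn [ 5.395 -3.365 -0.182]  turn [ 0.0003 -0.0006 -0.0004]
```

```bash

python3 -m creep '0.9 -0.56 0 0 0 0 66;0.9 -0.56 0 0 0 0 66;0.9 -0.56 0 0 0 0 66;0.9 -0.56 0 0 0 0 66;0.9 -0.56 0 0 0 0 66'
python3 -c "
from h import *
to(.642,.0395,.056,0)
cv2.imwrite('pics/d.png',np.hstack([cv2.resize(get_image('top')[150:290,170:360],None,fx=2,fy=2),cv2.resize(get_image('side')[160:300,170:360],None,fx=2,fy=2)]))"
```

```text
clock: 7.43
ee_pos: [0.617, 0.0249, 0.1412]
tool_rot: [0.0, 1.0, 0.0, -0.0]
force: [0.2, -0.4, 0.6]
grip_width: 0.77
t 7.43 pos [0.617  0.0249 0.1412] F [ 0.2 -0.4  0.6] w 65.7
units tool now [ 0.833 -0.487  2.84 ]  after turn [ 0.833 -0.487  2.84 ]  turn [0.     0.     0.0001]
```

View pics/d.png

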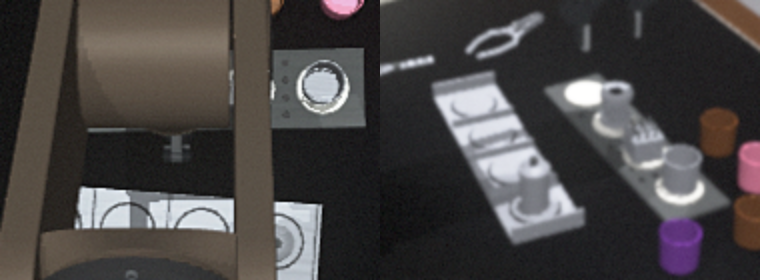

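The canister stands free and upright on its pad (535,190). Now the spool.

```bash

python3 -m creep '0.5 -0.3 0 0 0 0 66;0.3 -0.2 0.2 0 0 0 66;0 0 0.6 0 0 0 66;0 0 0.6 0 0 0 66;0 0 0.5 0 0 0 66'
python3 -c "
from h import *
to(.642,.0395,.056,0)"
```

```text
clock: 7.95
ee_pos: [0.6395, 0.0388, 0.0827]
tool_rot: [0.0, 1.0, 0.0, -0.0]
force: [-0.6, -0.9, -0.1]
grip_width: 0.773
t 7.95 pos [0.6395 0.0388 0.0827] F [-0.6 -0.9 -0.1] w 66.0
units tool now [ 0.084 -0.022  0.891]  after turn [ 0.083 -0.022  0.891]  turn [0.     0.0002 0.0001]
```

```bash

python3 -m creep '0.08 -0.02 0.3 0 0 0 66;0 0 0.3 0 0 0 66;0 0 0.25 0 0 0 66;0 0 0 0 0 0 60;0 0 0 0 0 0 50'
python3 -m creep '0 0 0 0 0 0 35;0 0 0 0 0 0 35;0 0 0 0 0 0 35;0 0 0 0 0 0 35;0 0 0 0 0 0 35' 50
python3 -c "
from h import *
to(.642,.0395,.15,0)
cv2.imwrite('pics/e.png',cv2.resize(get_image('side')[130:270,200:390],None,fx=3,fy=3))"
```

```text
clock: 8.37
ee_pos: [0.6423, 0.0394, 0.0587]
tool_rot: [0.0, 1.0, 0.0, -0.0]
force: [-0.4, -0.1, -0.4]
grip_width: 0.59
clock: 8.78
ee_pos: [0.6425, 0.0394, 0.0598]
tool_rot: [0.0, 1.0, 0.0, 0.0]
force: [-4.0, -0.3, 8.8]
grip_width: 0.405
t 8.78 pos [0.6425 0.0394 0.0598] F [-4.  -0.3  8.8] w 34.6
units tool now [-1.400e-02 -2.000e-03 -3.006e+00]  after turn [-1.600e-02 -2.000e-03 -3.006e+00]  turn [ 0.     -0.0002  0.    ]
```

View pics/e.png

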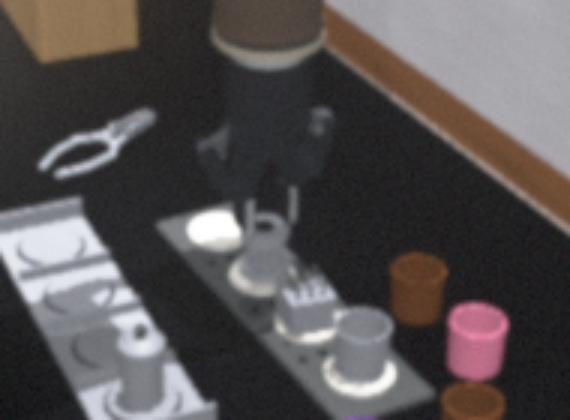

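Opening reads 34.6 mm, so the pads slid under the top flange onto the 34 mm waist, with 8.8 N of residual upward force. I'll open, go 10 mm lower to grip the waist squarely, and close again.

```bash

python3 -m creep '0 0 0 0 0 0 50;0 0 0 0 0 0 66;0 0 0 0 0 0 66;0 0 0.15 0 0 0 66;0 0 0.18 0 0 0 66'
python3 -c "
from h import *
to(.642,.0395,.05,0)
cv2.imwrite('pics/f.png',np.hstack([cv2.resize(get_image('top')[150:290,170:360],None,fx=2,fy=2),cv2.resize(get_image('side')[130:270,200:390],None,fx=2,fy=2)]))"
```

```text
clock: 9.25
ee_pos: [0.6427, 0.0394, 0.0488]
tool_rot: [0.0, 1.0, 0.0, 0.0]
force: [0.4, -0.1, -0.2]
grip_width: 0.77
t 9.25 pos [0.6427 0.0394 0.0488] F [ 0.4 -0.1 -0.2] w 65.7
units tool now [-0.025 -0.003 -0.039]  after turn [-0.025 -0.003 -0.039]  turn [ 0.     -0.0003  0.    ]
```

View pics/f.png

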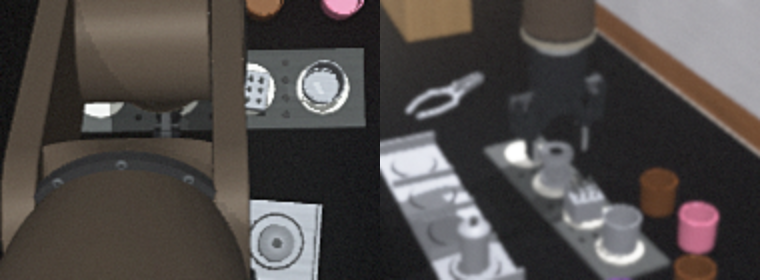

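The spool still stands upright on its foot (553,165), and the top view shows the canister centred in its pad. Closing on the waist.

```bash

python3 -m creep '0 0 0 0 0 0 50;0 0 0 0 0 0 30;0 0 0 0 0 0 30;0 0 0 0 0 0 30;0 0 0 0 0 0 30' 50
python3 -c "
from h import *
to(.642,.0395,.05,0)
cv2.imwrite('pics/g.png',cv2.resize(get_image('side')[130:270,200:390],None,fx=3,fy=3))"
```

```text
clock: 9.77
ee_pos: [0.6422, 0.0394, 0.049]
tool_rot: [-0.0, 1.0, 0.0, -0.0]
force: [-3.5, -0.3, 5.2]
grip_width: 0.511
t 9.77 pos [0.6422 0.0394 0.049 ] F [-3.5 -0.3  5.2] w 43.6
units tool now [-0.007 -0.003 -0.034]  after turn [-0.007 -0.003 -0.034]  turn [-0.      0.0001  0.    ]
```

View pics/g.png

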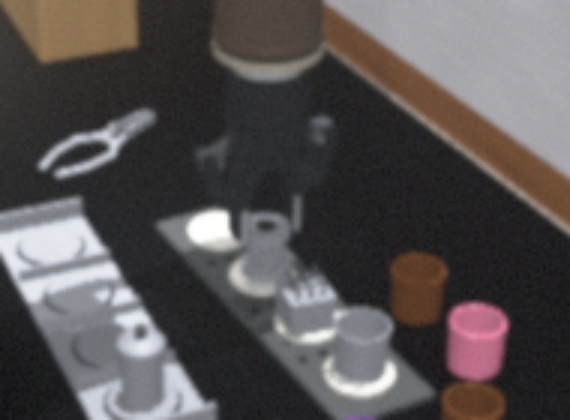

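```bash

python3 -m creep '0 0 0 0 0 0 30;0 0 0 0 0 0 30;0 0 0 0 0 0 30;0 0 0 0 0 0 30;0 0 0 0 0 0 30'
python3 -c "
from h import *
s,_=st();print(s['joint_pos'],s['ft_torque'])
to(.642,.0395,.05,0)"
```

```text
clock: 10.23
ee_pos: [0.6422, 0.0394, 0.049]
tool_rot: [0.0, 1.0, 0.0, -0.0]
force: [-4.6, 0.4, 5.1]
grip_width: 0.513
[1.42273811e-02 6.83749610e-01 1.74685442e+00 2.19728334e-07
 7.11230169e-01 1.41079051e-02] [0.0071413  0.62212899 0.03901798]
t 10.23 pos [0.6422 0.0394 0.049 ] F [-4.6  0.4  5.1] w 43.8
units tool now [-0.007 -0.002 -0.034]  after turn [-0.007 -0.002 -0.034]  turn [0.     0.0001 0.    ]
```

A steady 43.7 mm with an upward force suggests the fingertips are catching the lower flange, because the tips swing forward as they close. The first grip height was about right. Opening, raising 8 mm and closing again.

```bash

python3 -m creep '0 0 0 0 0 0 55;0 0 0 0 0 0 66;0 0 0 0 0 0 66;0 0 -0.14 0 0 0 66;0 0 -0.14 0 0 0 66'
python3 -m creep '0 0 0 0 0 0 50;0 0 0 0 0 0 30;0 0 0 0 0 0 30;0 0 0 0 0 0 30;0 0 0 0 0 0 30' 50
python3 -m creep '0 0 0 0 0 0 30;0 0 0 0 0 0 30;0 0 0 0 0 0 30;0 0 0 0 0 0 30;0 0 0 0 0 0 30'
python3 -c "
from h import *
s,_=st();print(s['ft_torque'])
to(.642,.0395,.05,0)
cv2.imwrite('pics/i.png',cv2.resize(get_image('side')[130:270,200:390],None,fx=3,fy=3))"
```

```text
clock: 10.65
ee_pos: [0.6423, 0.0394, 0.0573]
tool_rot: [-0.0, 1.0, 0.0, -0.0]
force: [0.5, 0.5, 0.7]
grip_width: 0.771
clock: 11.07
ee_pos: [0.6452, 0.0395, 0.0604]
tool_rot: [-0.0, 1.0, 0.0, 0.003]
force: [-4.3, -0.1, 38.0]
grip_width: 0.359
clock: 11.48
ee_pos: [0.6452, 0.0395, 0.0604]
tool_rot: [-0.0, 1.0, 0.0, 0.003]
force: [-3.4, -0.2, 37.6]
grip_width: 0.356
[0.05398972 0.02334304 0.01311289]
t 11.48 pos [0.6452 0.0395 0.0604] F [-3.4 -0.2 37.6] w 30.4
units tool now [-0.109  0.     0.347]  after turn [-0.106  0.     0.348]  turn [-0.    -0.002  0.   ]
```

View pics/i.png

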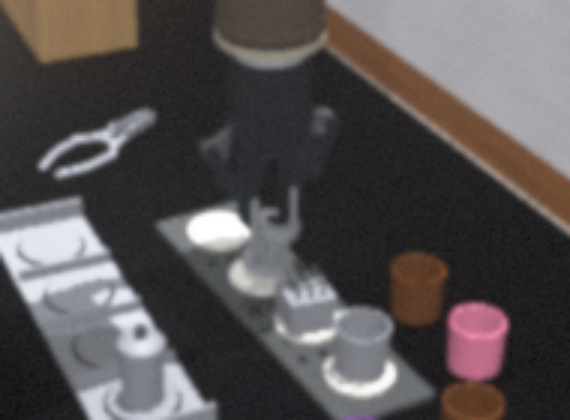

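```bash
python3 - <<'E'
from h import *
im=get_image('side');cv2.imwrite('pics/j_raw.png',im)
z=cv2.resize(im[180:250,260:340],None,fx=8,fy=8,interpolation=cv2.INTER_CUBIC)
def mk(P,c):
    for p in proj('side',P): cv2.circle(z,tuple(int(v) for v in ((p-[260,180]+.5)*8)),3,c,-1)
a=np.linspace(0,6.28,40)
for h,r,c in((.062,.023,(0,255,0)),(.052,.023,(0,200,0)),(.024,.023,(0,255,255)),(.014,.03,(255,255,0))):
    mk([[.6422+r*np.cos(t),.0398+r*np.sin(t),h] for t in a],c)
mk([[.6452,.0395,.0604],[.6452,.0395,.0414]],(0,0,255))
cv2.imwrite('pics/j.png',z)
E
```

```text
(no output)
```

View pics/j.png

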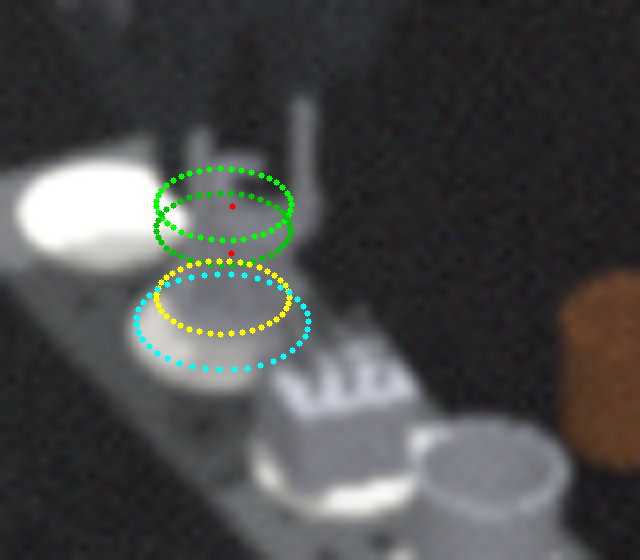

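The view is unclear: both fingers blend into the spool top near (230,190), and 38 N pushes up on the tool. Opening, lifting clear and looking again.

```bash

python3 -m creep '0 0 0 0 0 0 40;0 0 0 0 0 0 50;0 0 0 0 0 0 66;0 0 0 0 0 0 75;0 0 0 0 0 0 75'
python3 -m creep '0 0 -0.3 0 0 0 75;0 0 -0.9 0 0 0 75;0 0 -0.9 0 0 0 75;-0.5 0 -0.5 0 0 0 75;-0.9 0 0 0 0 0 75'
python3 -m creep '-0.9 0 0 0 0 0 75;-0.9 0 0 0 0 0 75;-0.9 0 0 0 0 0 75;0 0 0 0 0 0 75;0 0 0 0 0 0 75'
python3 -c "
from h import *
to(.642,.0395,.05,0)
cv2.imwrite('pics/k.png',np.hstack([cv2.resize(get_image('top')[170:280,180:350],None,fx=2.3,fy=2.3),cv2.resize(get_image('side')[170:280,220:350],None,fx=3,fy=2.3)]))"
```

```text
clock: 12.0
ee_pos: [0.6422, 0.0394, 0.057]
tool_rot: [0.0, 1.0, 0.0, -0.0]
force: [0.0, -0.1, -0.2]
grip_width: 0.877
clock: 12.42
ee_pos: [0.6043, 0.0394, 0.1391]
tool_rot: [-0.0, 1.0, 0.0, 0.004]
force: [0.6, -0.4, -0.0]
grip_width: 0.878
clock: 12.83
ee_pos: [0.5184, 0.0395, 0.1359]
tool_rot: [-0.0, 1.0, 0.0, -0.0]
force: [0.5, 0.7, -0.7]
grip_width: 0.876
t 12.83 pos [0.5184 0.0395 0.1359] F [ 0.5  0.7 -0.7] w 74.8
units tool now [ 4.12  -0.     2.863]  after turn [ 4.120e+00 -1.000e-03  2.863e+00]  turn [-0.      0.      0.0001]
```

View pics/k.png

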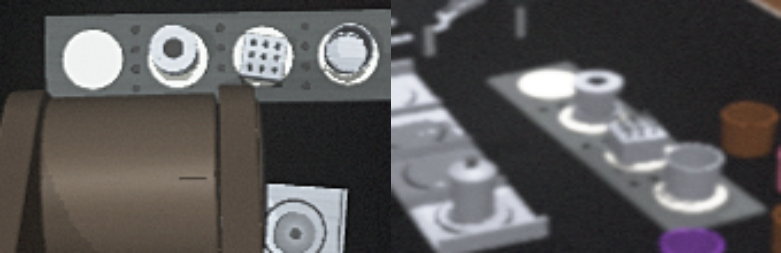

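```bash
python3 - <<'E'
from h import *
im=get_image('side')
z=cv2.resize(im[150:220,215:295],None,fx=8,fy=8,interpolation=cv2.INTER_CUBIC)
s,_=st();e=s['ee_pos']
for P,c in (([e],(0,0,255)),([e-[0,0,.019]],(0,255,255)),([e+[.04,0,0],e-[.04,0,0]],(255,0,255)),([e+[.04,0,-.019],e-[.04,0,.019]],(0,255,0))):
    for p in proj('side',P): cv2.circle(z,tuple(int(v) for v in ((p-[215,150]+.5)*8)),4,c,-1)
cv2.imwrite('pics/l.png',z)
t=cv2.resize(get_image('top')[165:215,190:350],None,fx=5,fy=5,interpolation=cv2.INTER_CUBIC);cv2.imwrite('pics/l2.png',t)
E
```

```text
(no output)
```

View pics/l.png

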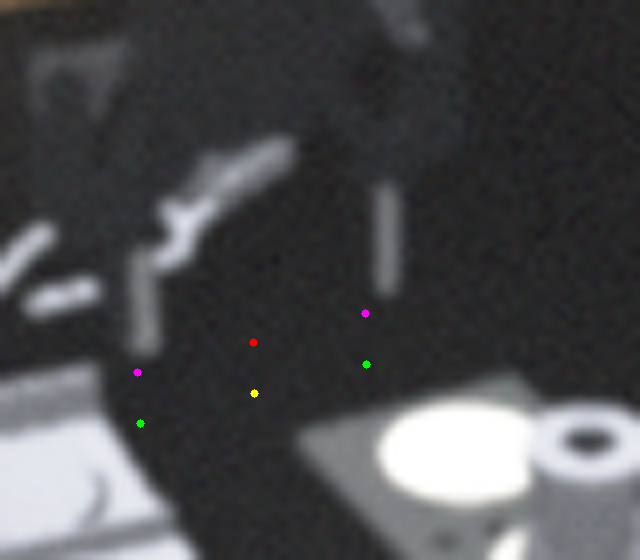

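View pics/l2.png

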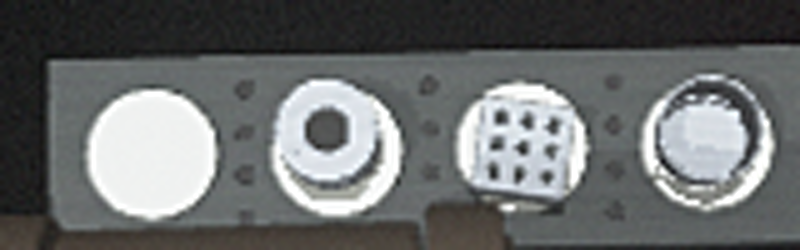

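Fingertips at this opening appear about 7 mm above the reported TCP, so the earlier spool grips were right at the top flange's edge, which fits the forces. I need to go about 25 mm lower than that. I'll measure how the placed canister sits to calibrate the tool's offset.

```bash
python3 - <<'E'
from h import *
t=get_image('top')
cv2.imwrite('pics/m.png',cv2.resize(t[245:295,285:335],None,fx=10,fy=10,interpolation=cv2.INTER_CUBIC))
f=lambda x,y:(x/5+190-.4,y/5+165-.4)
for n,p,h in(("spool hole",(327,130),.062),("block",(521,148),.062),("cup rim",(711,127),.06)): print(n,np.round(onz('top',f(*p),h),4))
# side canister
s=get_image('side');cv2.imwrite('pics/m2.png',cv2.resize(s[225:285,215:275],None,fx=9,fy=9,interpolation=cv2.INTER_CUBIC))
E
```

```text
spool hole [0.6417 0.0386 0.062 ]
block [ 0.6328 -0.0468  0.062 ]
cup rim [ 0.6414 -0.1308  0.06  ]
```

View pics/m.png

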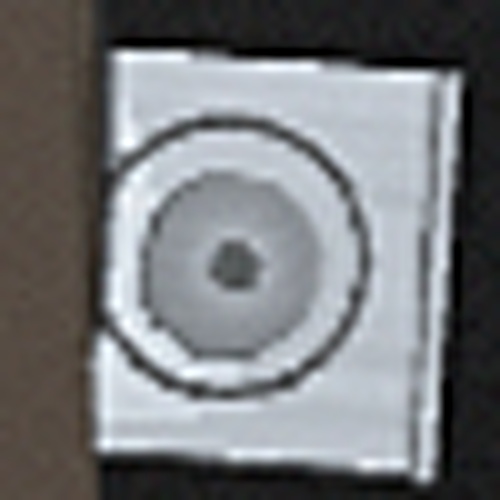

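View pics/m2.png

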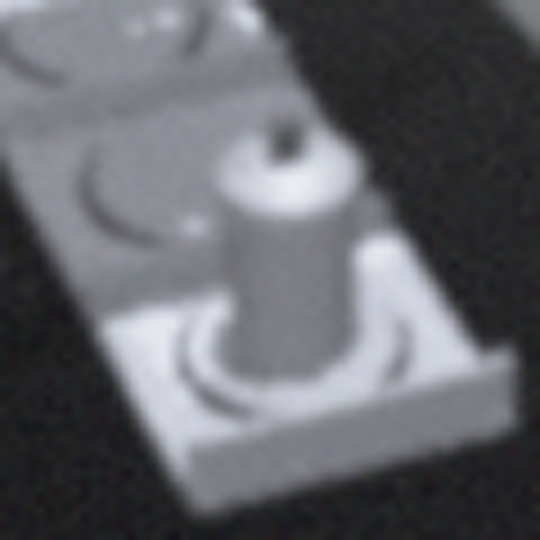

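```bash
python3 - <<'E'
from h import *
print(onz('top',(308.05,270.95),.082), onz('top',(308.3,270.25),.010), onz('side',(287/9+215-.45,150/9+225-.45),.081), onz('side',(295/9+215-.45,375/9+225-.45-0),.010))
import cv2;print(camera_info('top')['tvec'], ray('top',(0,0))[0],ray('side',(0,0))[0])
E
```

```text
[ 0.46521442 -0.07496985  0.082     ] [ 0.46309285 -0.0790266   0.01      ] [ 0.4623131  -0.08470446  0.081     ] [ 0.45942762 -0.09080471  0.01      ]
[-1.02894370e-03  5.92908247e-01  1.19924232e+00] [ 0.52434042 -0.01969263  1.23061071] [ 0.06301248 -1.00642104  0.81094498]
```

The canister sits at (0.465, -0.075), within 4 mm of its pad centre, and the reported TCP x and y hold to about 2 mm. Going back to the spool, lower this time.

```bash

python3 -m creep '0.7 0 0 0 0 0 66;0.9 0 0 0 0 0 66;0.9 0 0 0 0 0 66;0.9 0 0 0 0 0 66;0.6 0 0 0 0 0 66'
python3 -m creep '0.12 0 0.4 0 0 0 66;0 0 0.6 0 0 0 66;0 0 0.6 0 0 0 66;0 0 0.6 0 0 0 66;0 0 0.4 0 0 0 66'
python3 -c "
from h import *
to(.6418,.039,.032,0)"
```

```text
clock: 13.55
ee_pos: [0.6422, 0.0394, 0.1351]
tool_rot: [-0.0, 1.0, -0.0, 0.001]
force: [-0.5, -0.1, 0.1]
grip_width: 0.774
clock: 13.97
ee_pos: [0.6414, 0.0394, 0.0547]
tool_rot: [0.0, 1.0, 0.0, -0.001]
force: [-0.6, 0.1, -0.4]
grip_width: 0.777
t 13.97 pos [0.6414 0.0394 0.0547] F [-0.6  0.1 -0.4] w 66.3
units tool now [0.014 0.013 0.757]  after turn [0.012 0.013 0.757]  turn [0.     0.0009 0.    ]
```

```bash

python3 -m creep '0 0 0.2 0 0 0 66;0 0 0.2 0 0 0 66;0 0 0.2 0 0 0 66;0 0 0.1 0 0 0 66;0 0 0 0 0 0 66'
python3 -c "
from h import *
to(.6418,.039,.032,0)"
```

```text
clock: 14.38
ee_pos: [0.6429, 0.0394, 0.036]
tool_rot: [-0.0, 1.0, 0.0, -0.0]
force: [-0.3, -0.3, -1.3]
grip_width: 0.776
t 14.38 pos [0.6429 0.0394 0.036 ] F [-0.3 -0.3 -1.3] w 66.3
units tool now [-0.037  0.015  0.133]  after turn [-0.037  0.015  0.133]  turn [-0.      0.0001  0.    ]
```

```bash

python3 -m creep '0 0 0 0 0 0 50;0 0 0 0 0 0 30;0 0 0 0 0 0 30;0 0 0 0 0 0 30;0 0 0 0 0 0 30' 50
python3 -m creep '0 0 -0.2 0 0 0 30;0 0 -0.2 0 0 0 30;0 0 -0.2 0 0 0 30;0 0 0 0 0 0 30;0 0 0 0 0 0 30'
python3 -c "
from h import *
to(.6418,.039,.036,0)
cv2.imwrite('pics/n.png',cv2.resize(get_image('side')[160:240,250:350],None,fx=6,fy=6,interpolation=cv2.INTER_CUBIC))"
```

```text
clock: 14.8
ee_pos: [0.6433, 0.0395, 0.0371]
tool_rot: [-0.0, 1.0, 0.0, 0.0]
force: [-2.7, 0.6, 6.3]
grip_width: 0.519
clock: 15.22
ee_pos: [0.6434, 0.0394, 0.0549]
tool_rot: [-0.0, 1.0, 0.0, 0.001]
force: [-0.2, -1.2, -1.4]
grip_width: 0.516
t 15.22 pos [0.6434 0.0394 0.0549] F [-0.2 -1.2 -1.4] w 44.1
units tool now [-0.055  0.014  0.631]  after turn [-0.054  0.014  0.631]  turn [-0.     -0.0004  0.    ]
```

View pics/n.png

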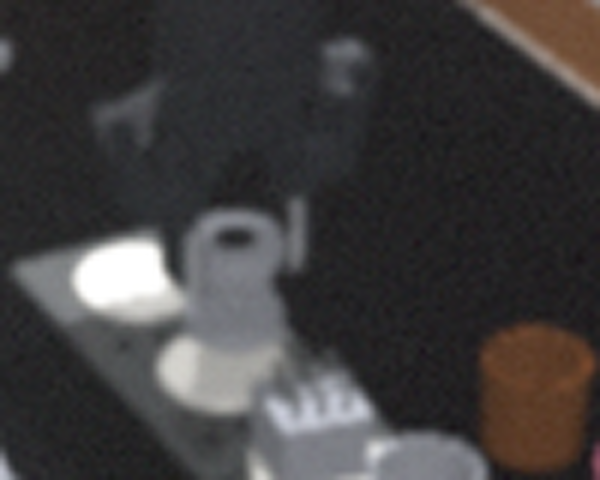

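The spool is lifted and upright, held by the top flange at 44 mm. Carrying it to the second pad from the right.

```bash

python3 -m creep '0 0 -0.6 0 0 0 30;0 0 -0.8 0 0 0 30;-0.3 0.05 -0.6 0 0 0 30;-0.7 0.15 0 0 0 0 30;-0.9 0.15 0 0 0 0 30'
python3 -m creep '-0.9 0.15 0 0 0 0 30;-0.9 0.15 0 0 0 0 30;-0.9 0.15 0 0 0 0 30;-0.7 0.15 0 0 0 0 30;-0.4 0.1 0 0 0 0 30'
python3 -c "
from h import *
to(.4705,.0078,.034,0)"
```

```text
clock: 15.68
ee_pos: [0.5874, 0.0289, 0.1152]
tool_rot: [0.0, 1.0, 0.0, 0.002]
force: [-0.3, -0.4, -1.9]
grip_width: 0.516
clock: 16.1
ee_pos: [0.4688, 0.0078, 0.1139]
tool_rot: [-0.0, 1.0, 0.0, -0.001]
force: [0.2, -0.5, -1.6]
grip_width: 0.517
t 16.1 pos [0.4688 0.0078 0.1139] F [ 0.2 -0.5 -1.6] w 44.1
units tool now [ 6.200e-02 -1.000e-03  2.664e+00]  after turn [ 5.600e-02 -1.000e-03  2.664e+00]  turn [-0.      0.0007  0.    ]
```

```bash

python3 -m creep '0.05 0 0.4 0 0 0 30;0 0 0.5 0 0 0 30;0 0 0.5 0 0 0 30;0 0 0.4 0 0 0 30;0 0 0.3 0 0 0 30'
python3 -m creep '0 0 0.2 0 0 0 30;0 0 0.15 0 0 0 30;0 0 0.1 0 0 0 30;0 0 0 0 0 0 30;0 0 0 0 0 0 30'
python3 -c "
from h import *
to(.4705,.0078,.034,0)"
```

```text
clock: 16.52
ee_pos: [0.473, 0.0079, 0.0502]
tool_rot: [-0.0, 1.0, 0.0, -0.0]
force: [0.0, 0.4, -1.7]
grip_width: 0.519
clock: 16.93
ee_pos: [0.4736, 0.0079, 0.0379]
tool_rot: [0.0, 1.0, 0.0, 0.0]
force: [-0.1, -0.4, -2.8]
grip_width: 0.517
t 16.93 pos [0.4736 0.0079 0.0379] F [-0.1 -0.4 -2.8] w 44.1
units tool now [-0.104  0.004  0.13 ]  after turn [-0.104  0.004  0.13 ]  turn [ 0.     -0.0001  0.    ]
```

```bash

python3 -m creep '-0.08 0 0.08 0 0 0 30;0 0 0.05 0 0 0 30;0 0 0.04 0 0 0 30;0 0 0 0 0 0 30;0 0 0 0 0 0 30'
python3 -c "
from h import *
to(.4705,.0078,.034,0)
cv2.imwrite('pics/o.png',cv2.resize(get_image('side')[180:280,200:320],None,fx=5,fy=5,interpolation=cv2.INTER_CUBIC))"
```

```text
clock: 17.35
ee_pos: [0.4709, 0.0079, 0.033]
tool_rot: [0.0, 1.0, 0.0, -0.0]
force: [-3.4, 0.2, 11.5]
grip_width: 0.517
t 17.35 pos [0.4709 0.0079 0.033 ] F [-3.4  0.2 11.5] w 44.2
units tool now [-0.013  0.004 -0.032]  after turn [-0.013  0.004 -0.032]  turn [0. 0. 0.]
```

View pics/o.png

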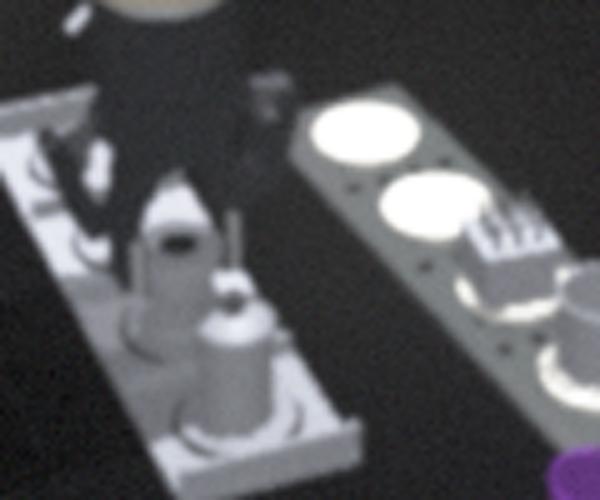

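The spool rests on its pad (175,330) with 11 N of contact. Releasing, then moving to the bur block, which needs a yaw of about -8.5°.

```bash

python3 -m creep '0 0 -0.03 0 0 0 38;0 0 0 0 0 0 44;0 0 0 0 0 0 50;0 0 0 0 0 0 58;0 0 0 0 0 0 66'
python3 -m creep '0 0 -0.3 0 0 0 66;0 0 -0.8 0 0 0 66;0 0 -0.9 0 0 0 66;0 0 -0.9 0 0 0 66;0.6 0.2 0 0 0 0 66'
python3 -c "
from h import *
to(.634,-.0475,.12,-8.5)"
```

```text
clock: 17.82
ee_pos: [0.4711, 0.0079, 0.0335]
tool_rot: [0.0, 1.0, 0.0, 0.0]
force: [-0.4, 0.8, -0.5]
grip_width: 0.77
clock: 18.23
ee_pos: [0.4884, 0.0024, 0.125]
tool_rot: [0.0, 1.0, 0.0, 0.001]
force: [2.1, 0.1, 0.8]
grip_width: 0.773
t 18.23 pos [0.4884 0.0024 0.125 ] F [2.1 0.1 0.8] w 66.0
units tool now [4.853 1.668 0.18 ]  after turn [5.048 0.929 0.168]  turn [-0.     -0.0008  0.0474]
```

```bash

python3 -m creep '0.85 0.29 0 0 0 0 66;0.9 0.31 0 0 0 0 66;0.9 0.31 0 0 0 0 66;0.9 0.31 0 0 0 0 66;0.8 0.28 0 0 0 0 66'
python3 -m creep '0.4 0.12 0 0 0 0 66;0 0 0 0 0 0.025 66;0 0 0 0 0 0.022 66;0 0 0 0 0 0 66;0 0 0 0 0 0 66'
python3 -c "
from h import *
to(.634,-.0475,.024,-8.5)
cv2.imwrite('pics/p.png',np.hstack([cv2.resize(get_image('top')[170:280,180:350],None,fx=2.3,fy=2.3),cv2.resize(get_image('side')[170:280,220:350],None,fx=2.3,fy=2.3)]))"
```

```text
clock: 18.65
ee_pos: [0.6212, -0.0437, 0.1214]
tool_rot: [0.0, 1.0, 0.0, 0.0]
force: [0.8, -0.3, -0.5]
grip_width: 0.771
clock: 19.07
ee_pos: [0.6314, -0.0467, 0.1209]
tool_rot: [0.0, 0.997, -0.073, -0.0]
force: [0.4, -0.4, -0.3]
grip_width: 0.773
t 19.07 pos [ 0.6314 -0.0467  0.1209] F [ 0.4 -0.4 -0.3] w 66.0
units tool now [0.089 0.015 3.231]  after turn [0.089 0.014 3.231]  turn [0.     0.     0.0009]
```

View pics/p.png

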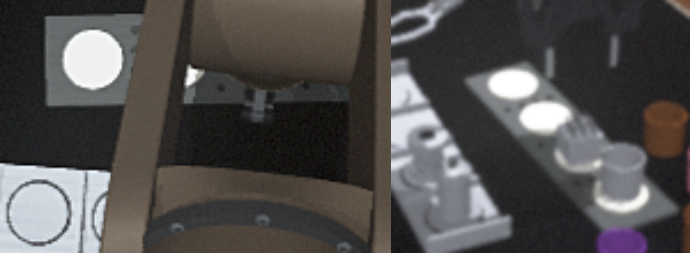

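The spool and canister stand on their pads (427,155) and (455,195), and the gripper is above the block. Descending.

```bash

python3 -m creep '0.09 0.01 0.4 0 0 0 66;0 0 0.7 0 0 0 66;0 0 0.7 0 0 0 66;0 0 0.5 0 0 0 66;0 0 0.3 0 0 0 66'
python3 -m creep '0 0 0.2 0 0 0 66;0 0 0.2 0 0 0 66;0 0 0.15 0 0 0 66;0 0 0 0 0 0 66;0 0 0 0 0 0 66'
python3 -c "
from h import *
to(.634,-.0475,.024,-8.5)
cv2.imwrite('pics/q.png',cv2.resize(get_image('side')[180:260,260:360],None,fx=6,fy=6,interpolation=cv2.INTER_CUBIC))"
```

```text
clock: 19.58
ee_pos: [0.6331, -0.0472, 0.0401]
tool_rot: [-0.0, 0.997, -0.073, -0.001]
force: [-0.5, 0.5, -0.6]
grip_width: 0.772
clock: 20.0
ee_pos: [0.6344, -0.0474, 0.0263]
tool_rot: [0.0, 0.997, -0.074, 0.0]
force: [-0.7, -0.1, 1.4]
grip_width: 0.766
t 20.0 pos [ 0.6344 -0.0474  0.0263] F [-0.7 -0.1  1.4] w 65.4
units tool now [-0.014  0.005  0.077]  after turn [-0.014  0.005  0.077]  turn [ 0.     -0.0001  0.0003]
```

View pics/q.png

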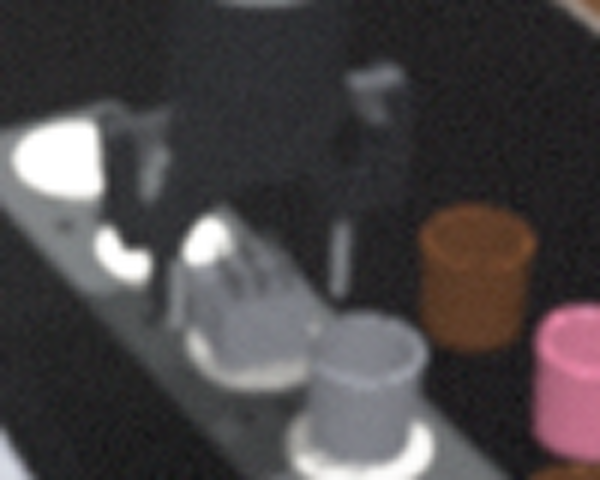

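```bash

python3 -m creep '0 0 0 0 0 0 50;0 0 0 0 0 0 30;0 0 0 0 0 0 30;0 0 0 0 0 0 30;0 0 0 0 0 0 30' 50
python3 -m creep '0 0 -0.2 0 0 0 30;0 0 -0.2 0 0 0 30;0 0 -0.2 0 0 0 30;0 0 0 0 0 0 30;0 0 0 0 0 0 30'
python3 -c "
from h import *
to(.634,-.0475,.024,-8.5)
cv2.imwrite('pics/r.png',cv2.resize(get_image('side')[180:260,260:360],None,fx=6,fy=6,interpolation=cv2.INTER_CUBIC))"
```

```text
clock: 20.47
ee_pos: [0.6346, -0.0474, 0.0268]
tool_rot: [0.0, 0.997, -0.074, 0.0]
force: [-1.3, -0.0, 7.3]
grip_width: 0.481
clock: 20.88
ee_pos: [0.6346, -0.0474, 0.0447]
tool_rot: [0.0, 0.997, -0.074, 0.001]
force: [0.5, 0.0, -1.0]
grip_width: 0.48
t 20.88 pos [ 0.6346 -0.0474  0.0447] F [ 0.5  0.  -1. ] w 41.0
units tool now [-0.02   0.006  0.689]  after turn [-0.02   0.006  0.689]  turn [-0.     -0.0003  0.0003]
```

View pics/r.png

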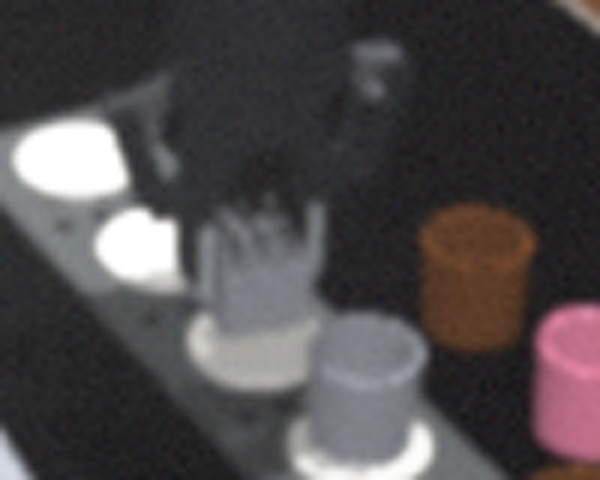

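Block lifted and upright, with an opening of 41 mm for its 42 mm side. Carrying it to the second pad from the left.

```bash

python3 -m creep '0 0 -0.7 0 0 0 30;0 0 -0.9 0 0 0 30;-0.3 -0.2 -0.7 0 0 0 30;-0.7 -0.45 0 0 0 0 30;-0.8 -0.53 0 0 0 0 30'
python3 -m creep '-0.8 -0.53 0 0 0 0 30;-0.8 -0.53 0 0 0 0 30;-0.8 -0.53 0 0 0 0 30;-0.8 -0.5 0 0 0 0 30;-0.5 -0.3 0 0 0 0 30'
python3 -c "
from h import *
to(.4776,.092,.023,-8.5)"
```

```text
clock: 21.35
ee_pos: [0.5871, -0.0048, 0.1142]
tool_rot: [0.0, 0.997, -0.074, 0.002]
force: [-0.3, -0.3, -2.3]
grip_width: 0.481
clock: 21.77
ee_pos: [0.4841, 0.084, 0.1127]
tool_rot: [0.0, 0.997, -0.073, -0.001]
force: [0.3, 0.6, -2.2]
grip_width: 0.48
t 21.77 pos [0.4841 0.084  0.1127] F [ 0.3  0.6 -2.2] w 41.0
units tool now [-0.248 -0.231  2.991]  after turn [-0.253 -0.23   2.991]  turn [0.0001 0.0006 0.0004]
```

```bash

python3 -m creep '-0.22 -0.2 0.4 0 0 0 30;0 0 0.6 0 0 0 30;0 0 0.6 0 0 0 30;0 0 0.4 0 0 0 30;0 0 0.3 0 0 0 30'
python3 -m creep '0 0 0.2 0 0 0 30;0 0 0.15 0 0 0 30;0 0 0.1 0 0 0 30;0 0 0 0 0 0 30;0 0 0 0 0 0 30'
python3 -c "
from h import *
to(.4776,.092,.023,-8.5)"
```

```text
clock: 22.18
ee_pos: [0.4805, 0.0898, 0.0428]
tool_rot: [0.0, 0.997, -0.074, -0.001]
force: [0.2, -0.2, -2.2]
grip_width: 0.476
clock: 22.6
ee_pos: [0.4813, 0.0897, 0.0307]
tool_rot: [-0.0, 0.997, -0.074, 0.0]
force: [0.4, 0.1, -1.6]
grip_width: 0.479
t 22.6 pos [0.4813 0.0897 0.0307] F [ 0.4  0.1 -1.6] w 40.9
units tool now [-0.134 -0.057  0.258]  after turn [-0.134 -0.057  0.258]  turn [-0.     -0.0001  0.0002]
```

```bash

python3 -m creep '-0.12 -0.05 0.1 0 0 0 30;0 0 0.08 0 0 0 30;0 0 0.06 0 0 0 30;0 0 0 0 0 0 30;0 0 0 0 0 0 30'
python3 -c "
from h import *
to(.4776,.092,.023,-8.5)
cv2.imwrite('pics/s.png',cv2.resize(get_image('side')[180:280,200:320],None,fx=5,fy=5,interpolation=cv2.INTER_CUBIC))"
```

```text
clock: 23.02
ee_pos: [0.4777, 0.0918, 0.0232]
tool_rot: [0.0, 0.997, -0.074, -0.0]
force: [-0.4, 0.2, -1.8]
grip_width: 0.485
t 23.02 pos [0.4777 0.0918 0.0232] F [-0.4  0.2 -1.8] w 41.4
units tool now [-0.006 -0.007  0.008]  after turn [-0.006 -0.007  0.008]  turn [0.     0.     0.0003]
```

View pics/s.png

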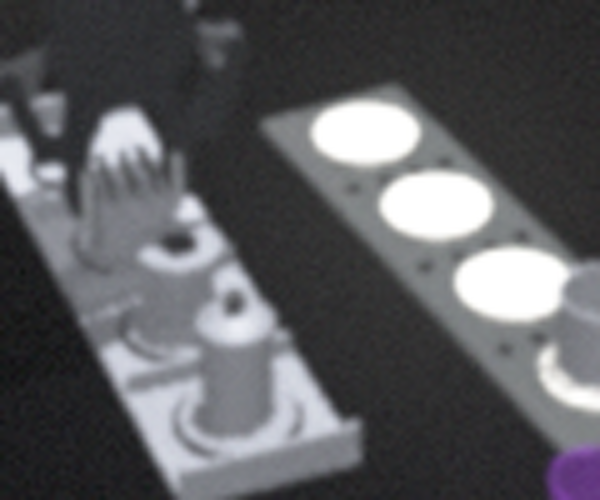

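Three pieces are on the packing rack and the block is just above its pad (110,250). Lowering 1–2 mm more, then releasing.

```bash

python3 -m creep '0 0 0.04 0 0 0 30;0 0 0 0 0 0 30;0 0 0 0 0 0 30;0 0 0 0 0 0 30;0 0 0 0 0 0 30'
python3 -m creep '0 0 0 0 0 0 40;0 0 0 0 0 0 44;0 0 0 0 0 0 50;0 0 0 0 0 0 58;0 0 0 0 0 0 66'
python3 -m creep '0 0 -0.3 0 0 0 66;0 0 -0.8 0 0 0 66;0 0 -0.9 0 0 0 66;0 0 -0.9 0 0 0 66;0 0 -0.5 0 0 0 66'
python3 -c "
from h import *
to(.641,-.1305,.12,0)"

```

```text
clock: 23.48
ee_pos: [0.478, 0.0918, 0.0228]
tool_rot: [-0.0, 0.997, -0.074, 0.0]
force: [-3.3, -0.6, 16.8]
grip_width: 0.479
clock: 23.9
ee_pos: [0.4778, 0.0917, 0.0221]
tool_rot: [-0.0, 0.997, -0.074, 0.0]
force: [-0.2, 0.6, 0.6]
grip_width: 0.773
clock: 24.32
ee_pos: [0.4785, 0.0919, 0.1271]
tool_rot: [-0.0, 0.997, -0.074, 0.001]
force: [1.7, 0.7, 0.0]
grip_width: 0.769
t 24.32 pos [0.4785 0.0919 0.1271] F [1.7 0.7 0. ] w 65.7
units tool now [6.448 6.535 0.246]  after turn [5.418 7.412 0.236]  turn [-0.0001 -0.0007 -0.047 ]
```

```bash

python3 -m creep '0 0 0 0 0 -0.024 66;0 0 0 0 0 -0.023 66;0.5 0.6 0 0 0 0 66;0.6 0.82 0 0 0 0 66;0.6 0.82 0 0 0 0 66'
python3 -m creep '0.6 0.82 0 0 0 0 66;0.6 0.82 0 0 0 0 66;0.6 0.82 0 0 0 0 66;0.6 0.82 0 0 0 0 66;0.6 0.82 0 0 0 0 66'
python3 -c "
from h import *
to(.641,-.1305,.03,0)"

```

```text
clock: 24.73
ee_pos: [0.5291, 0.0241, 0.125]
tool_rot: [-0.0, 1.0, 0.001, 0.0]
force: [1.1, 0.2, 0.5]
grip_width: 0.773
clock: 25.15
ee_pos: [0.6194, -0.0998, 0.1248]
tool_rot: [0.0, 1.0, -0.0, 0.0]
force: [1.5, 0.2, 0.5]
grip_width: 0.777
t 25.15 pos [ 0.6194 -0.0998  0.1248] F [1.5 0.2 0.5] w 66.4
units tool now [0.721 1.023 3.16 ]  after turn [0.721 1.023 3.16 ]  turn [ 0. -0. -0.]
```

```bash

python3 -m creep '0.4 0.6 0 0 0 0 66;0.2 0.35 0.1 0 0 0 66;0 0 0.5 0 0 0 66;0 0 0.3 0 0 0 66;0 0 0 0 0 0 66'
python3 -c "
from h import *
to(.641,-.1305,.03,0)
cv2.imwrite('pics/t.png',np.hstack([cv2.resize(get_image('top')[170:280,180:350],None,fx=2.3,fy=2.3),cv2.resize(get_image('side')[170:280,220:350],None,fx=2.3,fy=2.3)]))"

```

```text
clock: 25.57
ee_pos: [0.6348, -0.1262, 0.0951]
tool_rot: [-0.001, 1.0, 0.0, -0.002]
force: [-1.3, -0.1, -0.6]
grip_width: 0.774
t 25.57 pos [ 0.6348 -0.1262  0.0951] F [-1.3 -0.1 -0.6] w 66.1
units tool now [0.215 0.147 2.17 ]  after turn [0.207 0.145 2.171]  turn [-0.0003  0.0012  0.    ]
```

View pics/t.png

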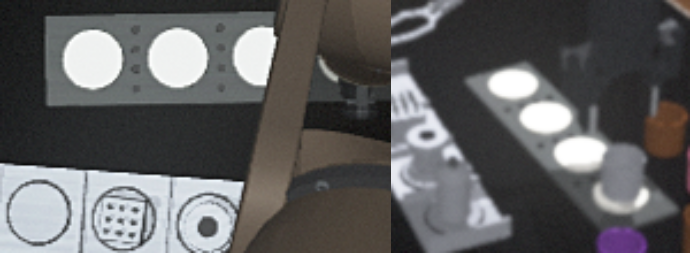

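The top view shows the block (125,218) and spool (207,225) well inside their pad circles, and the fingers hang over the cup. Descending onto the cup.

```bash

python3 -m creep '0.15 0.14 0.2 0 0 0 66;0 0 0.4 0 0 0 66;0 0 0.4 0 0 0 66;0 0 0.3 0 0 0 66;0 0 0 0 0 0 66'
python3 -c "
from h import *
to(.641,-.1305,.03,0)"

```

```text
clock: 26.08
ee_pos: [0.6396, -0.1306, 0.0554]
tool_rot: [-0.0, 1.0, 0.0, -0.002]
force: [0.6, -0.3, 0.5]
grip_width: 0.774
t 26.08 pos [ 0.6396 -0.1306  0.0554] F [ 0.6 -0.3  0.5] w 66.1
units tool now [ 0.048 -0.003  0.845]  after turn [ 0.045 -0.004  0.845]  turn [-0.0003  0.0011  0.    ]
```

```bash

python3 -m creep '0.04 0 0.3 0 0 0 66;0 0 0.3 0 0 0 66;0 0 0.2 0 0 0 66;0 0 0 0 0 0 66;0 0 0 0 0 0 60'
python3 -m creep '0 0 0 0 0 0 50;0 0 0 0 0 0 36;0 0 0 0 0 0 36;0 0 0 0 0 0 36;0 0 0 0 0 0 36' 40
python3 -m creep '0 0 -0.2 0 0 0 36;0 0 -0.2 0 0 0 36;0 0 -0.2 0 0 0 36;0 0 0 0 0 0 36;0 0 0 0 0 0 36'
python3 -c "
from h import *
to(.484,.1762,.03,0)
cv2.imwrite('pics/u.png',cv2.resize(get_image('side')[180:260,260:360],None,fx=6,fy=6,interpolation=cv2.INTER_CUBIC))"

```

```text
clock: 26.5
ee_pos: [0.6422, -0.1311, 0.0337]
tool_rot: [-0.0, 1.0, 0.0, -0.0]
force: [-0.3, 0.2, -0.1]
grip_width: 0.703
clock: 26.92
ee_pos: [0.6428, -0.1312, 0.0348]
tool_rot: [0.0, 1.0, 0.0, 0.0]
force: [-2.1, 0.3, 6.6]
grip_width: 0.538
clock: 27.33
ee_pos: [0.6429, -0.1312, 0.0528]
tool_rot: [0.0, 1.0, 0.0, 0.001]
force: [-0.1, 0.1, -1.7]
grip_width: 0.543
t 27.33 pos [ 0.6429 -0.1312  0.0528] F [-0.1  0.1 -1.7] w 46.3
units tool now [ -5.296 -10.249   0.75 ]  after turn [ -5.297 -10.248   0.76 ]  turn [ 0.0001 -0.0004  0.0001]
```

View pics/u.png

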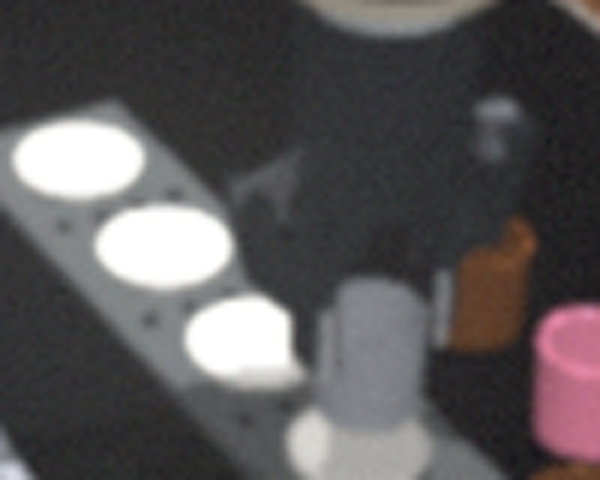

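The cup is lifted and upright at 46.3 mm, and its foot is bare. Carrying it high to the leftmost pad.

```bash

python3 -m creep '0 0 -0.6 0 0 0 36;0 0 -0.9 0 0 0 36;0 0 -0.9 0 0 0 36;-0.3 -0.6 -0.2 0 0 0 36;-0.44 -0.85 0 0 0 0 36'
python3 -m creep '-0.44 -0.85 0 0 0 0 36;-0.44 -0.85 0 0 0 0 36;-0.44 -0.85 0 0 0 0 36;-0.44 -0.85 0 0 0 0 36;-0.44 -0.85 0 0 0 0 36'
python3 -m creep '-0.44 -0.85 0 0 0 0 36;-0.44 -0.85 0 0 0 0 36;-0.44 -0.85 0 0 0 0 36;-0.44 -0.85 0 0 0 0 36;-0.2 -0.4 0 0 0 0 36'
python3 -c "
from h import *
to(.484,.1762,.0315,0)"

```

```text
clock: 27.8
ee_pos: [0.6224, -0.0891, 0.1324]
tool_rot: [0.001, 1.0, -0.001, 0.002]
force: [-0.2, 1.4, -1.4]
grip_width: 0.537
clock: 28.22
ee_pos: [0.5533, 0.0409, 0.1299]
tool_rot: [0.0, 1.0, -0.0, -0.0]
force: [0.7, -0.1, -0.7]
grip_width: 0.536
clock: 28.63
ee_pos: [0.4935, 0.156, 0.1299]
tool_rot: [-0.0, 1.0, 0.001, -0.001]
force: [-0.3, 0.2, -0.7]
grip_width: 0.539
t 28.63 pos [0.4935 0.156  0.1299] F [-0.3  0.2 -0.7] w 46.0
units tool now [-0.314 -0.674  3.28 ]  after turn [-0.318 -0.674  3.279]  turn [-0.      0.0003  0.0004]
```

```bash

python3 -m creep '-0.25 -0.5 0 0 0 0 36;-0.05 -0.1 0.4 0 0 0 36;0 0 0.6 0 0 0 36;0 0 0.6 0 0 0 36;0 0 0.4 0 0 0 36'
python3 -m creep '0 0 0.3 0 0 0 36;0 0 0.3 0 0 0 36;0 0 0.15 0 0 0 36;0 0 0 0 0 0 36;0 0 0 0 0 0 36'
python3 -c "
from h import *
to(.484,.1762,.0315,0)"

```

```text
clock: 29.05
ee_pos: [0.4858, 0.1719, 0.0687]
tool_rot: [0.0, 1.0, 0.0, -0.0]
force: [-0.6, -1.1, -0.9]
grip_width: 0.54
clock: 29.47
ee_pos: [0.4866, 0.1718, 0.0477]
tool_rot: [0.0, 1.0, 0.0, -0.0]
force: [0.2, 0.2, -0.5]
grip_width: 0.535
t 29.47 pos [0.4866 0.1718 0.0477] F [ 0.2  0.2 -0.5] w 45.7
units tool now [-0.086 -0.146  0.54 ]  after turn [-0.086 -0.146  0.54 ]  turn [0. 0. 0.]
```

```bash

python3 -m creep '-0.08 -0.14 0.2 0 0 0 36;0 0 0.15 0 0 0 36;0 0 0.1 0 0 0 36;0 0 0.06 0 0 0 36;0 0 0 0 0 0 36'
python3 -m creep '0 0 0.04 0 0 0 36;0 0 0 0 0 0 36;0 0 0 0 0 0 36;0 0 0 0 0 0 36;0 0 0 0 0 0 36'
python3 -c "
from h import *
to(.484,.1762,.0315,0)
cv2.imwrite('pics/v.png',cv2.resize(get_image('side')[150:250,170:290],None,fx=5,fy=5,interpolation=cv2.INTER_CUBIC))"

```

```text
clock: 29.88
ee_pos: [0.4838, 0.176, 0.0319]
tool_rot: [0.0, 1.0, 0.0, -0.0]
force: [-0.6, -0.1, -0.8]
grip_width: 0.541
clock: 30.3
ee_pos: [0.4841, 0.176, 0.0312]
tool_rot: [-0.0, 1.0, 0.0, 0.0]
force: [0.5, -0.2, -0.9]
grip_width: 0.532
t 30.3 pos [0.4841 0.176  0.0312] F [ 0.5 -0.2 -0.9] w 45.4
units tool now [-0.004 -0.005 -0.01 ]  after turn [-0.004 -0.005 -0.01 ]  turn [-0.     -0.0001  0.    ]
```

View pics/v.png

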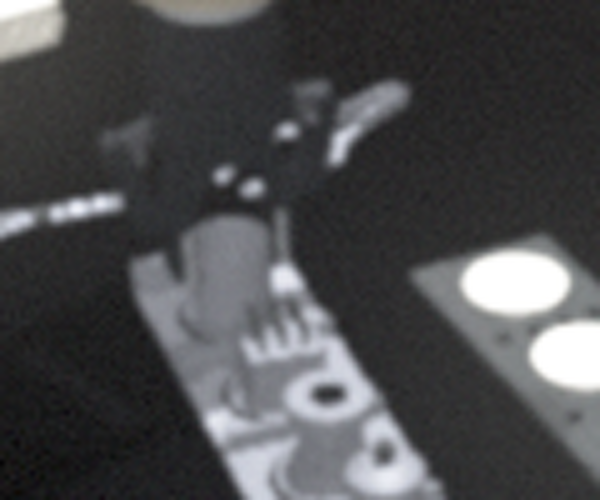

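```bash

python3 -m creep '0 0 0.04 0 0 0 36;0 0 0.02 0 0 0 36;0 0 0 0 0 0 36;0 0 0 0 0 0 36;0 0 0 0 0 0 36'

```

```text
clock: 30.77
ee_pos: [0.4842, 0.1761, 0.0306]
tool_rot: [-0.0, 1.0, 0.0, 0.0]
force: [-7.5, -2.4, 32.4]
grip_width: 0.539
```

Contact at 32 N, so the cup is seated. Easing off slightly and releasing.

```bash

python3 -m creep '0 0 -0.03 0 0 0 36;0 0 0 0 0 0 42;0 0 0 0 0 0 50;0 0 0 0 0 0 58;0 0 0 0 0 0 66'
python3 -m creep '0 0 -0.2 0 0 0 68;0 0 -0.6 0 0 0 68;0 0 -0.9 0 0 0 68;0 0 -0.9 0 0 0 68;0 0 -0.9 0 0 0 68'
python3 -m creep '0 -0.7 -0.9 0 0 0 68;0 -0.9 -0.3 0 0 0 68;0 -0.9 0 0 0 0 68;0 -0.9 0 0 0 0 68;0 -0.9 0 0 0 0 68'
python3 -m creep '0 -0.9 0 0 0 0 68;0 -0.9 0 0 0 0 68;0 -0.9 0 0 0 0 68;0 -0.5 0 0 0 0 68;0 0 0 0 0 0 68'
python3 - <<'E'
from h import *
to(.3,.3,.2,0)
t=get_image('top');s=get_image('side')
cv2.imwrite('pics/w0.png',t)
cv2.imwrite('pics/w1.png',cv2.resize(t[165:300,165:365],None,fx=4,fy=4,interpolation=cv2.INTER_CUBIC))
cv2.imwrite('pics/w2.png',cv2.resize(s[150:300,170:370],None,fx=4,fy=4,interpolation=cv2.INTER_CUBIC))
E
```

```text
clock: 31.18
ee_pos: [0.484, 0.176, 0.0301]
tool_rot: [0.0, 1.0, 0.0, -0.0]
force: [-0.2, 0.1, -0.3]
grip_width: 0.775
clock: 31.6
ee_pos: [0.4837, 0.1759, 0.1365]
tool_rot: [0.0, 1.0, 0.0, -0.0]
force: [0.3, 0.8, 0.4]
grip_width: 0.795
clock: 32.02
ee_pos: [0.484, 0.3063, 0.1721]
tool_rot: [-0.0, 1.0, -0.0, 0.0]
force: [0.4, 0.1, -0.1]
grip_width: 0.797
clock: 32.43
ee_pos: [0.4838, 0.4038, 0.1713]
tool_rot: [-0.0, 1.0, 0.001, 0.0]
force: [-1.4, -1.1, 0.3]
grip_width: 0.793
t 32.43 pos [0.4838 0.4038 0.1713] F [-1.4 -1.1  0.3] w 67.7
units tool now [-6.135  3.445 -0.962]  after turn [-6.128  3.459 -0.956]  turn [-0.0003 -0.0002  0.0007]
```

View pics/w1.png

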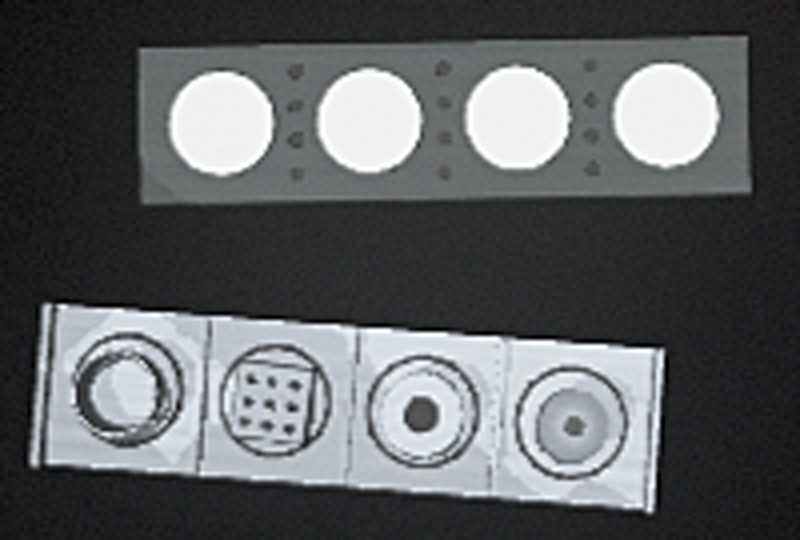

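View pics/w2.png

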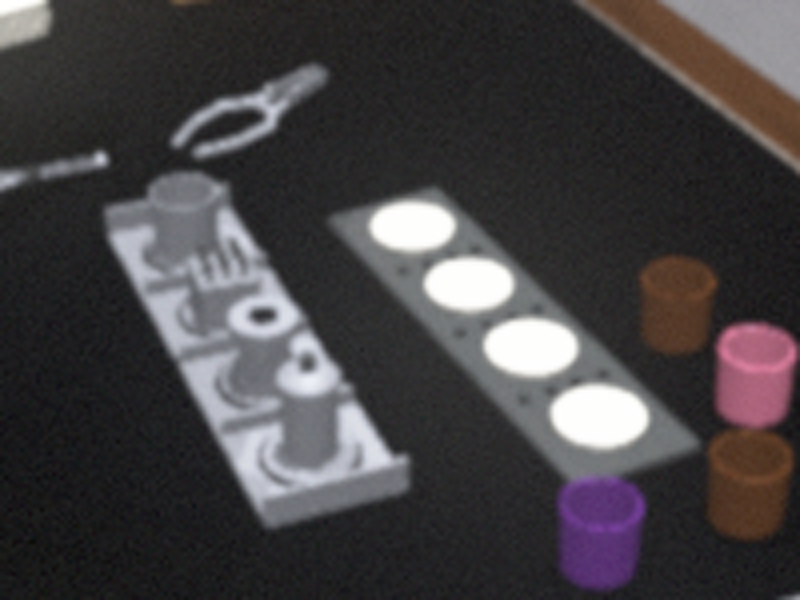

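View pics/w0.png

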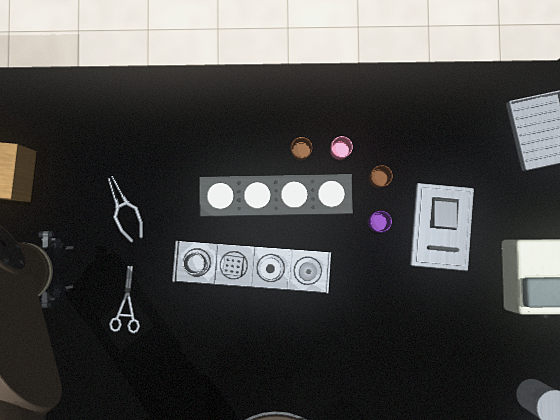

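All four pieces stand on the packing rack in the order cup, block, spool, canister, and all four feet are bare. The speculum, clamp, lid and coloured cups appear unmoved. A numeric check before handing in:

```bash
python3 - <<'E'
from h import *
f=lambda x,y:(x/4+165-.375,y/4+165-.375)
pads=np.array([onz("top",f(*p),.010)[:2] for p in [(128,390),(275,400),(423,411),(571,422)]])
yv=(pads[0]-pads[3]);yv/=np.linalg.norm(yv);xv=np.array([yv[1],-yv[0]])
for i,(n,p,z) in enumerate([("cup",(121,391),.056),("block",(269,404),.058),("spool",(421,413),.058),("can",(574,426),.082)]):
    e=onz("top",f(*p),z)[:2]-pads[i];print(n,"err mm across/along",np.round([e@xv*1000,e@yv*1000],1))
a=cv2.imread('pics/top0.png').astype(int);b=cv2.imread('pics/w0.png').astype(int)
for n,(x0,x1,y0,y1) in dict(spec=(100,150,170,248),clamp=(100,150,260,340),lid=(405,480,175,278)).items():
    print(n,"mean diff",np.abs(a-b)[y0:y1,x0:x1].mean())
print(observe()['dq'].round(3)); close_job()
E
```

```text
cup err mm across/along [ 1.3 -3.4]
block err mm across/along [-0.2 -1.1]
spool err mm across/along [1.  0.1]
can err mm across/along [1.3 1.9]
spec mean diff 5.158034188034188
clamp mean diff 9.157083333333333
lid mean diff 2.4412513484358143
[-0.021 -0.009  0.019 -0.002 -0.002 -0.005]
the job is handed in; nothing more can be done
```

All four pieces are on the packing rack in reverse order, and I handed the job in at about 32.5 s. From left to right the rack now holds the cup, bur block, spool and canister; the draining rack held canister, spool, block and cup.

- **Placement:** by the last top view, each piece is within about 3.5 mm of its pad centre along and across the rack. They look upright in both views. The gripper had let go and moved well clear.
- **Bystanders:** the speculum, the lid, the clamp and the coloured look-alike cups look unmoved. The picture comparison differed most around the clamp (9.2, against 5.2 for the speculum and 2.4 for the lid). The arm's shadow probably explains the clamp's figure. I checked its position only by eye.
- **What went wrong:** the first three grips on the spool failed. The fingertips sat about 20 mm higher than the tool description suggests, so they only caught the spool's top flange. One of those grips pressed down on the spool, with 38 N at the wrist. I looked again, gripped about 20 mm lower, and the spool was still upright on its foot.
- **Disagreement:** the side camera's heights were off by a few millimetres from the top camera's, so I used the top view for the final position checks.

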